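# Weigh in the brass blanks and nest the copper cups

## Task

Sign the class's metal back in: with the pan still empty, press the scale's white zero button fully down, then stack all the round brass blanks flat in one centred pile in the middle of the pan, the largest at the bottom and each next one smaller, and press the red record button fully down with the pile in place. Nest all the copper cups upright, fully home one inside another, in a single stack in the middle of the cork-faced round board. At the end both pile and nest must stand so (put right whatever gets knocked aside); leave everything else on the bench where it is.

Things in the scene. Friction and masses are not known exactly. Their poses are not given: they have to be found in the camera images.
- scale: grey bench scale, fixed, yawed a little at random. Origin on the table under the pan's centre, z up, own -x towards the robot. Grey housing 200 x 190 mm, 40 mm high (own x from -90 to +110 mm, y +-95 mm); round flat steel pan 170 mm across; black button panel 22 mm high along its robot side (own x from -175 to -85 mm)
- pan (a point): centre of the pan's flat top face, 52 mm above the table
- zero_top (a point): centre of the top of the white zero button (26 mm across, at the robot side of the scale, 40 mm above the table); pressed straight down
- zero (a joint): travel of the white button: 0 up, 0.006 m fully down; a spring of about 5 N at full travel brings it back
- record_top (a point): centre of the top of the red record button (26 mm across, 70 mm from the white one, 40 mm above the table); pressed straight down
- record (a joint): travel of the red button: 0 up, 0.006 m fully down; spring of about 5 N at full travel
- spot (a point): centre of the top face of the round return board (fixed, dark wood 130 mm across with a cork face 104 mm across), 15 mm above the table
- blank68_center (a point): centre of a flat solid brass disc 68 mm across and 10 mm thick (may be absent); its z axis is the disc's axis. Starts flat on the table; either face may be up
- blank60_center (a point): centre of a flat solid brass disc 60 mm across and 10 mm thick (may be absent); its z axis is the disc's axis. Starts flat on the table; either face may be up
- blank52_center (a point): centre of a flat solid brass disc 52 mm across and 10 mm thick (may be absent); its z axis is the disc's axis. Starts flat on the table; either face may be up
- blank44_center (a point): centre of a flat solid brass disc 44 mm across and 10 mm thick (may be absent); its z axis is the disc's axis. Starts flat on the table; either face may be up
- cup1_center (a point): centre (29 mm above the underside) of a copper cup 58 mm high (all alike, may be absent); z axis up when upright, as at the start. Outside: foot 38 mm across, body 49 to 55 mm up to 36 mm height, widening to a straight collar 66 mm across from 44 mm to the rim. Wall 3 mm; inner floor 44 mm across, 22 mm above the underside: a cup set inside another stands on it, 22 mm higher, with 2.5 mm play all round
- cup2_center (a point): centre (29 mm above the underside) of a copper cup 58 mm high (all alike, may be absent); z axis up when upright, as at the start. Outside: foot 38 mm across, body 49 to 55 mm up to 36 mm height, widening to a straight collar 66 mm across from 44 mm to the rim. Wall 3 mm; inner floor 44 mm across, 22 mm above the underside: a cup set inside another stands on it, 22 mm higher, with 2.5 mm play all round
- cup3_center (a point): centre (29 mm above the underside) of a copper cup 58 mm high (all alike, may be absent); z axis up when upright, as at the start. Outside: foot 38 mm across, body 49 to 55 mm up to 36 mm height, widening to a straight collar 66 mm across from 44 mm to the rim. Wall 3 mm; inner floor 44 mm across, 22 mm above the underside: a cup set inside another stands on it, 22 mm higher, with 2.5 mm play all round
- cup4_center (a point): centre (29 mm above the underside) of a copper cup 58 mm high (all alike, may be absent); z axis up when upright, as at the start. Outside: foot 38 mm across, body 49 to 55 mm up to 36 mm height, widening to a straight collar 66 mm across from 44 mm to the rim. Wall 3 mm; inner floor 44 mm across, 22 mm above the underside: a cup set inside another stands on it, 22 mm higher, with 2.5 mm play all round
- dap: small wooden block 45 x 45 mm, 35 mm high, loose among the blanks and cups; origin at the centre of its underside. Not part of the job

How it is judged (in metres and radians):
On the way, in this order (a step that is already met when the one before it is completed fails the run):
1. the white zero button is pressed fully down while no blank is on the pan (value of joint zero above 0.0045 m and horizontal distance between each of blank68_center, blank60_center, blank52_center, blank44_center and pan above 0.1 m), for 0.05 s.
2. all blanks lie in one centred pile on the pan, largest lowest (horizontal distance between each of blank68_center, blank60_center, blank52_center, blank44_center and pan below 0.01 m and height (world z) of each of blank68_center, blank60_center, blank52_center, blank44_center above 0.053 m and angle between the z axis of each of blank68_center, blank60_center, blank52_center, blank44_center and the z axis of pan, either way round below 0.12 rad and ((angle between blank68_center's own z axis and vertical below 0.15 rad and z of blank60_center in the frame of blank68_center above 0.006 m) or (angle between blank68_center's own z axis and vertical above 2.99 rad and z of blank60_center in the frame of blank68_center below -0.006 m)) and ((angle between blank68_center's own z axis and vertical below 0.15 rad and z of blank52_center in the frame of blank68_center above 0.006 m) or (angle between blank68_center's own z axis and vertical above 2.99 rad and z of blank52_center in the frame of blank68_center below -0.006 m)) and ((angle between blank68_center's own z axis and vertical below 0.15 rad and z of blank44_center in the frame of blank68_center above 0.006 m) or (angle between blank68_center's own z axis and vertical above 2.99 rad and z of blank44_center in the frame of blank68_center below -0.006 m)) and ((angle between blank60_center's own z axis and vertical below 0.15 rad and z of blank52_center in the frame of blank60_center above 0.006 m) or (angle between blank60_center's own z axis and vertical above 2.99 rad and z of blank52_center in the frame of blank60_center below -0.006 m)) and ((angle between blank60_center's own z axis and vertical below 0.15 rad and z of blank44_center in the frame of blank60_center above 0.006 m) or (angle between blank60_center's own z axis and vertical above 2.99 rad and z of blank44_center in the frame of blank60_center below -0.006 m)) and ((angle between blank52_center's own z axis and vertical below 0.15 rad and z of blank44_center in the frame of blank52_center above 0.006 m) or (angle between blank52_center's own z axis and vertical above 2.99 rad and z of blank44_center in the frame of blank52_center below -0.006 m))), for 0.3 s.
3. the red record button is pressed fully down with the pile in place (all of step 2 and value of joint record above 0.0045 m), for 0.05 s.
At the end, for the whole second after the job is handed in: every blank lies flat on the pan with its centre within 10 mm of the pan's centre, larger ones below smaller ones; every cup stands upright and fully home in one nest, its axis within 20 mm of the board's centre and 12 mm of every other cup's; all at rest (all of step 2 and horizontal distance between each of cup1_center, cup2_center, cup3_center, cup4_center and spot below 0.02 m and angle between each of cup1_center, cup2_center, cup3_center, cup4_center's own z axis and vertical below 0.12 rad and height (world z) of cup1_center between 0.038 and 0.118 m and height (world z) of cup2_center between 0.038 and 0.118 m and height (world z) of cup3_center between 0.038 and 0.118 m and height (world z) of cup4_center between 0.038 and 0.118 m and horizontal distance between cup1_center and cup2_center below 0.012 m and horizontal distance between each of cup1_center, cup2_center and cup3_center below 0.012 m and horizontal distance between each of cup1_center, cup2_center, cup3_center and cup4_center below 0.012 m and linear speed of each of blank68, blank60, blank52, blank44, cup1, cup2, cup3, cup4 below 0.02 m/s); the robot touches nothing.
It fails at once if a bystander (wooden block, hammer, red scriber, loupe, white bowl, ring mandrel) is moved more than 60 mm or the mandrel tipped over (distance of any of dap, hammer, scriber, loupe, findings, mandrel from where it was at the start of the episode above 0.06 m or angle between mandrel's own z axis and vertical above 0.6 rad).
Of blank68, blank60, blank52, blank44 only 3 to 4 are there at a start; the rules pass over those that are not, and their reading is None.
Of cup1, cup2, cup3, cup4 only 3 to 4 are there at a start; the rules pass over those that are not, and their reading is None.
At some moment in a run one of blank68, blank60, blank52, blank44 may be knocked a few centimetres aside while the robot is not near it.
It also fails if it takes over 210 s, if anything falls off the work surface, if the arm or the gripper's body presses on something with over 40 N, if the wrist force passes 120 N, or if a joint passes its speed limit or range.

## Robot

A 6-joint arm with a two-finger parallel gripper is mounted at the origin on the work surface. World frame = base frame: x ahead of the robot, y to its left, z up, the work surface at z = 0. Lengths are in m, angles in degrees, forces in N, time in s.
With the tool pointing down it reaches from about 0.275 to 0.75 m from the base axis. Payload 10.2 kg.
Tool frame: the origin (TCP) lies at the very end of the fingers, on their centre line; the grasp point (between the pads) lies 19 mm behind it (grip_depth is the distance from the TCP to the grasp point, in m); z points along the fingers, y is the line along which they close (so a half turn about z gives the same grasp; the last joint's range is limited). The gripper opens to 88 mm and grips with 3 to 60 N. Pads are 18 mm wide; open, the fingers measure 123 mm over their backs; the gripper's body (75 mm by 187 mm) begins 45 mm behind the grasp point.
Start: joints at [62.716, 17.928, 85.812, -0, 76.261, -12.8], TCP at [0.131, 0.508, 0.239] pointing down, gripper open.
Joint ranges: [-168.41, 168.41], [-55.51, 124.54], [10.69, 146.95], [-70.63, 250.63], [1, 178], [-165.06, 165.06]. Speed limits (degrees/s): [136.94, 136.94, 172.46, 180, 180, 180].

## Interface

Orientations are given as a 3x3 rotation matrix whose columns are the frame's x, y, z axes.
In Python, from bench import * gives the robot as it stands. The module is installed in compiled form; this text tells all that it offers.
- The arm moves only by the tool play_rows, never from a script. Its argument "motion" is a list of rows, each an object of numbers: "tx", "ty", "tz": the shift along the tool's x, y, z in m; "twist": the turn about the tool's z in rad; "fingers": the opening, from -1 (shut) to 1 (fully open), so that 0 is half open. In form: [{"tx": .., "ty": .., "tz": .., "twist": .., "fingers": ..}, ...]. A call has 1 to 20 rows; each row shifts and turns the commanded pose from where the row before left it, along the tool's axes as they then stand; what a row does not reach is not made up. A row lasts 1/8 s, in which the tool goes at most 62.5 mm and 10.7 degrees, less where a joint would pass 70% of its speed; a pose out of reach is approached as far as the arm can. A call with a gripper value outside its range is refused whole. The fingers move at their own pace and stop on an object; "newtons" is the grip in N (left out, the last holds). Time passes only in rows, so rows that do not move let the fingers close. It gives the time, the measured TCP pose, the force, the opening and the grip force at its end, in the units of the state.
- sense(): the state, without advancing time (a new reading comes with each control period).
- grab_frame(name): name is "side" or "top" or "wrist"; returns the picture (384x512x3 uint8, red, green, blue); there is no depth.
- get_calibration(name): a dict with "mtx" (3x3 intrinsics, pixels), "rvec" (rotation vector, rad) and "tvec" (3), from world to camera coordinates, as OpenCV has them. Camera axes: x right, y down, z forward; pixel columns grow to the right and rows downward; lengths in m; the calibration is good to about 2 mm. A picture is of the moment at which its call begins: read the wrist's pose just before it. get_calibration takes no time and is no camera call; for the wrist camera it gives the pose at the moment of the call.
- sign_off(): hands the job in; it is judged then, once.
Trained networks look in the newest picture that a camera, given by its name, has taken for a name from the list of things; names that differ only in an ending like _2 or _b are one class to them, and where a whole thing is asked for, a point or a joint stands for the part that bears it (a point fixed in the world has none). Each returns a list of dicts, best first, with "confidence" (0 to 1); they miss things now and then, are a little off and sometimes report something else, mostly with a low value. They report only what shows in the picture. A call takes as long as a camera call.
- look_for(label, camera): "xy" ([column, row] in pixels, amid what is visible of it).
- regions_of(label, camera): "mask" (384x512 bool, what is visible of it) and "xy" ([column, row] in pixels, amid what is visible of it).
- pinpoint(label, camera): "xy" ([column, row] in pixels: a listed point, or the origin of a listed thing).
The state is a dict: "time_s": time; "joint_pos": joint angles; "joint_vel": joint speeds; "joint_efforts": joint torques, N m; "eef_pos": TCP position; "ee_rot": TCP orientation; "force": force on the tool from outside, world axes, zero at the start; "wrist_torque": the same for the moment, N m; "gripper_width": finger opening in m; "grasp_force": force on a finger pad.
Only numpy, scipy, OpenCV 4.12 (cv2) and the standard library are available. Lean on these libraries where they do the work, as an engineer would, in place of code of your own. Each camera call takes 0.05 s, during which the arm holds its last target. There are 200 camera calls.

## Working session

There is one attempt and no reset: what is moved stays moved. The work goes in short steps, Python scripts to look and compute and a tool call to move; the robot and the scene stay as the last step left them, time stands still between calls to the robot, and variables do not carry over. Pictures are saved under pics/ and viewed, at most 14 in all, crops included, and the job is handed in when it is done.

Besides the shell and the picture viewer there is one more tool, called after ">>>" as name(argument=value, ...), one argument or row to a line, values as JSON. play_rows: Moves the arm, as the interface text tells. Its arguments: {"type":"object","properties":{"motion":{"type":"array"},"newtons":{"type":"number"}},"required":["motion"]}

```bash
mkdir -p pics; cat > h.py <<'E'
from bench import *
import numpy as np, cv2
def ray(cam,uv):
    c=get_calibration(cam); R,_=cv2.Rodrigues(np.array(c["rvec"],float)); t=np.array(c["tvec"],float).ravel()
    K=np.array(c["mtx"],float).reshape(3,3); d=R.T@np.linalg.inv(K)@np.array([uv[0],uv[1],1.]); return -R.T@t,d
def at(cam,uv,z):
    o,d=ray(cam,uv); return o+d*(z-o[2])/d[2]
def proj(cam,p):
    c=get_calibration(cam)
    return cv2.projectPoints(np.array(p,float).reshape(-1,3),np.array(c["rvec"],float),np.array(c["tvec"],float),np.array(c["mtx"],float).reshape(3,3),None)[0].reshape(-1,2)
def save(im,n): cv2.imwrite("pics/"+n+".png",cv2.cvtColor(im,cv2.COLOR_RGB2BGR))
def fit(cam,uv,im=None): pass
E
python3 - <<'E'
from h import *
s=sense(); print(s["time_s"],s["eef_pos"],s["ee_rot"],s["gripper_width"])
im={}
for c in("top","side"):
    im[c]=grab_frame(c); save(im[c],c+"0"); print(c,ray(c,(256,192)))
Z=dict(pan=.052,zero_top=.04,record_top=.04,spot=.015,blank68_center=.005,blank60_center=.005,blank52_center=.005,blank44_center=.005,cup1_center=.029,dap=0,scale=0)
for l,z in Z.items():
    for r in pinpoint(l,"top"): 
        if r["confidence"]>.2: print(l,round(r["confidence"],2),np.round(r["xy"]),np.round(at("top",r["xy"],z),3))
E
```

```text
0.0 [0.13122078 0.50808439 0.23819086] [[-9.68218093e-01  2.50106829e-01 -5.46861942e-04]
 [ 2.50107303e-01  9.68217476e-01 -1.12103649e-03]
 [ 2.49102406e-04 -1.22218198e-03 -9.99999222e-01]] 0.08791993191556097
top (array([ 0.35498215, -0.03676321,  1.04297047]), array([ 0.16195486,  0.02805221, -0.98648494]))
side (array([ 0.24019016, -0.93570737,  0.59704214]), array([ 0.26016779,  0.83098401, -0.49172413]))
pan 0.83 [132. 190.] [0.521 0.281 0.052]
pan 0.25 [337. 174.] [ 0.561 -0.197  0.052]
zero_top 0.65 [117. 257.] [0.368 0.311 0.04 ]
record_top 0.55 [148. 254.] [0.374 0.239 0.04 ]
spot 0.67 [420. 197.] [ 0.512 -0.398  0.015]
spot 0.32 [147. 255.] [0.373 0.248 0.015]
blank68_center 0.59 [334. 137.] [ 0.663 -0.2    0.005]
blank68_center 0.42 [280. 125.] [ 0.695 -0.067  0.005]
blank60_center 0.76 [229. 136.] [0.667 0.061 0.005]
blank52_center 0.92 [284. 224.] [ 0.446 -0.075  0.005]
blank44_center 0.61 [223. 219.] [0.459 0.071 0.005]
cup1_center 0.85 [281. 128.] [ 0.681 -0.069  0.029]
dap 0.73 [283. 179.] [ 0.559 -0.072  0.   ]
dap 0.57 [283. 122.] [ 0.703 -0.073  0.   ]
scale 0.69 [139. 197.] [0.514 0.279 0.   ]
scale 0.29 [332. 133.] [ 0.675 -0.196  0.   ]
```

View pics/top0.png

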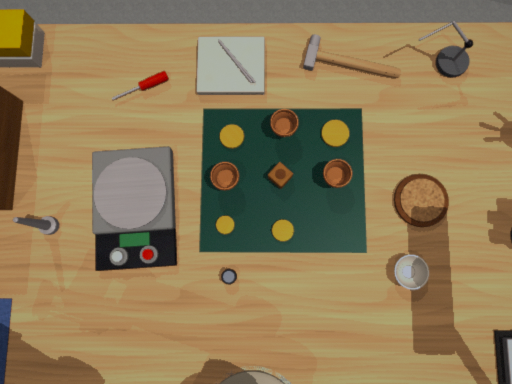

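View pics/side0.png

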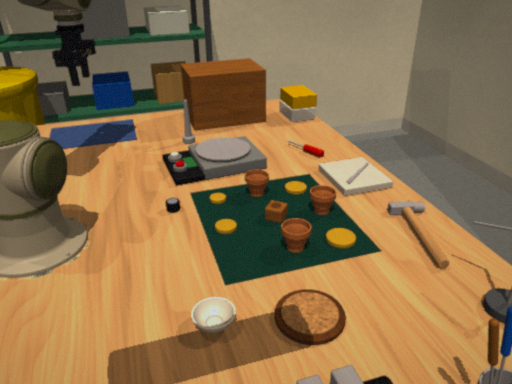

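Top view: 4 brass discs ((336,133), (232,136), (283,230), (225,225)), 3 cups ((284,123), (225,176), (337,173)), dap at (281,175). The scale is on the left with white button (118,256) and red button (148,254), and the cork board is at (420,200).

```bash
cat >> h.py <<'E'
def blobs(im,kind,amin=60):
    h=cv2.cvtColor(im,cv2.COLOR_RGB2HSV).astype(int)
    if kind=="brass": m=(h[...,0]>18)&(h[...,0]<32)&(h[...,1]>170)&(h[...,2]>90)
    else: m=(h[...,0]<16)&(h[...,1]>110)&(h[...,2]>60)
    m=cv2.morphologyEx(m.astype(np.uint8),cv2.MORPH_OPEN,np.ones((3,3)))
    n,l,st,c=cv2.connectedComponentsWithStats(m)
    return [(c[i],st[i]) for i in range(1,n) if st[i,4]>amin]
def topdiscs(im):
    out=[]
    for c,st in blobs(im,"brass"):
        p=at("top",c,.010)
        if .2<p[0]<.8 and abs(p[1])<.45:
            w=np.linalg.norm(at("top",c+[1,0],.01)-p); out.append((np.round(p[:2],4),round(2*np.sqrt(st[4]/np.pi)*w*1000,1),np.round(c)))
    return out
def topcups():
    o=[]
    for r in pinpoint("cup1_center","top"):
        if r["confidence"]>.3:o.append((np.round(at("top",r["xy"],.029)[:2],4),round(r["confidence"],2)))
    return o
def go(x,y,z,yaw=0):
    "deltas in tool frame to TCP target; yaw: angle of tool x from world -x, deg; translation rows first, then twist"
    s=sense(); R=np.array(s["ee_rot"]); p=np.array(s["eef_pos"])
    d=R.T@(np.array([x,y,z])-p)
    X=R[:,0]; a=np.arctan2(X[1],X[0]); t=np.pi+np.radians(yaw); dw=(t-a+np.pi)%(2*np.pi)-np.pi
    print("t",round(s["time_s"],2),"pos",np.round(p,4),"shift",np.round(d,4),"twist",round(-dw,4),"w",round(s["gripper_width"],4))
E
python3 - <<'E'
from h import *
im=grab_frame("top")
for d in topdiscs(im): print(d)
print(topcups())
for l,z in(("pan",.052),("zero_top",.04),("record_top",.04),("spot",.015)):
    for c in("top","side"):
        if c=="side" and l=="pan": grab_frame("side")
        r=pinpoint(l,c)
        if r: print(l,c,at(c,r[0]["xy"],z),r[0]["confidence"])
g=im.astype(int)
h=cv2.cvtColor(im,cv2.COLOR_RGB2HSV).astype(int)
red=((h[...,0]<6)|(h[...,0]>174))&(h[...,1]>190)
ys,xs=np.nonzero(red[230:280,95:180]); print("red",at("top",(xs.mean()+95,ys.mean()+230),.04))
for l,z in(("zero_top",.04),("spot",.015),("pan",.052)):
    for r in regions_of(l,"top")[:1]:
        ys,xs=np.nonzero(r["mask"]);print(l,at("top",(xs.mean(),ys.mean()),z),len(xs))
go(.37,.308,.12,0)
E
```

```text
(array([ 0.6728, -0.2011]), np.float64(66.2), array([335., 133.]))
(array([0.6651, 0.0544]), np.float64(58.8), array([231., 136.]))
(array([0.4459, 0.0676]), np.float64(43.2), array([224., 224.]))
(array([ 0.433 , -0.0704]), np.float64(50.5), array([282., 230.]))
[(array([ 0.6856, -0.072 ]), 0.92), (array([0.6592, 0.0584]), 0.71)]
pan top [0.44937242 0.06550321 0.052     ] 0.73
pan side [0.51522431 0.27288867 0.052     ] 0.8
zero_top top [0.37489905 0.31685445 0.04      ] 0.39
zero_top side [0.36441805 0.32226711 0.04      ] 0.45
record_top top [0.37537116 0.23954918 0.04      ] 0.45
record_top side [0.37057367 0.23915112 0.04      ] 0.47
spot top [ 0.51520273 -0.40617109  0.015     ] 0.64
spot side [ 0.50298992 -0.40242498  0.015     ] 0.94
red [0.37493268 0.24102917 0.04      ]
spot [ 0.50437258 -0.40147248  0.015     ] 2271
pan [0.47874889 0.27489849 0.052     ] 9827
t 1.35 pos [0.1313 0.5083 0.2387] shift [-0.2812 -0.1342  0.1187] twist -0.2528 w 0.0878
```

>>> play_rows(
  motion=[
    {"twist": -0.1264},
    {"twist": -0.1264},
    {"tx": -0.034,"ty": -0.0285,"fingers": -1},
    {"tx": -0.034,"ty": -0.0285},
    {"tx": -0.034,"ty": -0.0285},
    {"tx": -0.034,"ty": -0.0285},
    {"tx": -0.034,"ty": -0.0285},
    {"tx": -0.034,"ty": -0.0285},
    {"tx": -0.034,"ty": -0.0285},
    {"tx": -0.031,"ty": -0.0285},
    {},
  ],
)

```text
schema error: expected keys tx, ty, tz, twist, fingers
```

```bash
python3 - <<'E'
from h import *
im=grab_frame("wrist"); save(im,"w1")
go(.37,.308,.06)
h=cv2.cvtColor(im,cv2.COLOR_RGB2HSV).astype(int)
red=((h[...,0]<6)|(h[...,0]>174))&(h[...,1]>190)
ys,xs=np.nonzero(red);print("red",len(xs),xs.mean(),ys.mean(),at("wrist",(xs.mean(),ys.mean()),.04))
for l in("zero_top","record_top"):
    for r in pinpoint(l,"wrist")[:2]: print(l,r["confidence"],r["xy"],at("wrist",r["xy"],.04))
for l in("pan",):
    for r in pinpoint(l,"wrist")[:2]: print(l,r["confidence"],r["xy"],at("wrist",r["xy"],.052))
E
```

```text
t 1.4 pos [0.1313 0.5083 0.2387] shift [-0.2812 -0.1343  0.1787] twist -0.2528 w 0.0882
red 173 137.27745664739885 346.26011560693644 [0.36838398 0.24773877 0.04      ]
zero_top 0.5 [175.6, 340.3] [0.37212962 0.31046665 0.04      ]
record_top 0.45 [136.5, 349.4] [0.37404943 0.2441373  0.04      ]
```

View pics/w1.png

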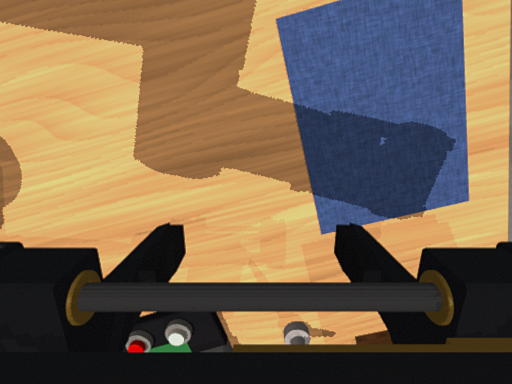

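The wrist view looks to the tool's +x side: red button (137,346), white button (177,338), mandrel (296,330). Rows need all five keys, so I'll resend with every key filled.

>>> play_rows(
  motion=[
    {"tx": 0,"ty": 0,"tz": 0,"twist": -0.1264,"fingers": -1},
    {"tx": 0,"ty": 0,"tz": 0,"twist": -0.1264,"fingers": -1},
    {"tx": -0.034,"ty": -0.0285,"tz": 0,"twist": 0,"fingers": -1},
    {"tx": -0.034,"ty": -0.0285,"tz": 0,"twist": 0,"fingers": -1},
    {"tx": -0.034,"ty": -0.0285,"tz": 0,"twist": 0,"fingers": -1},
    {"tx": -0.034,"ty": -0.0285,"tz": 0,"twist": 0,"fingers": -1},
    {"tx": -0.034,"ty": -0.0285,"tz": 0,"twist": 0,"fingers": -1},
    {"tx": -0.034,"ty": -0.0285,"tz": 0,"twist": 0,"fingers": -1},
    {"tx": -0.034,"ty": -0.0285,"tz": 0,"twist": 0,"fingers": -1},
    {"tx": -0.031,"ty": -0.0285,"tz": 0,"twist": 0,"fingers": -1},
    {"tx": 0,"ty": 0,"tz": 0,"twist": 0,"fingers": -1},
  ],
)

```text
time_s: 2.92
eef_pos: [0.4017, 0.2789, 0.2385]
ee_rot: [[-1.0, 0.003, -0.0], [0.003, 1.0, -0.0], [0.0, -0.0, -1.0]]
force: [-0.0, -0.1, -1.0]
gripper_width: 0.0005
grasp_force: 0.0
```

```bash
cat >> h.py <<'E'
def ell(cam,mask,z):
    "ellipse centre of largest mask blob -> world at z, with mean diameter mm"
    cs,_=cv2.findContours(mask.astype(np.uint8),cv2.RETR_EXTERNAL,cv2.CHAIN_APPROX_NONE)
    c=cv2.convexHull(max(cs,key=cv2.contourArea))
    w=np.array([at(cam,q[0],z)[:2] for q in c],np.float32)
    (x,y),r=cv2.minEnclosingCircle(w); return np.round((x,y),4),round(2000*r,1)
E
python3 - <<'E'
from h import *
go(.37,.308,.06)
im=grab_frame("wrist"); save(im,"w2")
h=cv2.cvtColor(im,cv2.COLOR_RGB2HSV).astype(int)
red=((h[...,0]<6)|(h[...,0]>174))&(h[...,1]>190)
print("red",ell("wrist",red,.04))
for l,z in(("zero_top",.04),("record_top",.04),("pan",.052)):
    for r in pinpoint(l,"wrist")[:2]: print(l,r["confidence"],r["xy"],at("wrist",r["xy"],z))
E
```

```text
t 2.92 pos [0.4017 0.2789 0.2385] shift [0.0318 0.029  0.1785] twist -0.0034 w 0.0005
red (array([0.372 , 0.2432]), 24.8)
zero_top 0.56 [288.0, 136.3] [0.36505605 0.31526604 0.04      ]
record_top 0.91 [230.7, 143.0] [0.37306031 0.24517213 0.04      ]
```

View pics/w2.png

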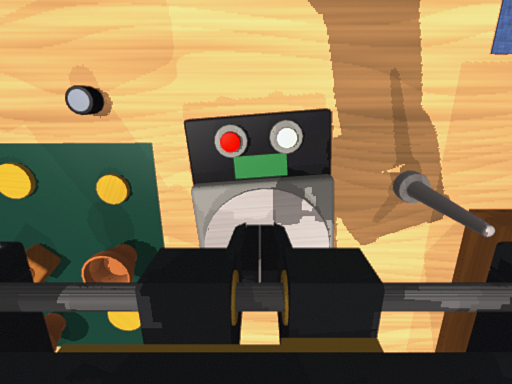

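Wrist view: red button (230,141), white button (287,137) and the panel and pan as expected. The fingers are shut, so I press zero now.

>>> play_rows(
  motion=[
    {"tx": 0.018,"ty": 0.018,"tz": 0.045,"twist": 0,"fingers": -1},
    {"tx": 0.0175,"ty": 0.0175,"tz": 0.045,"twist": 0,"fingers": -1},
    {"tx": 0,"ty": 0,"tz": 0.05,"twist": 0,"fingers": -1},
    {"tx": 0,"ty": 0,"tz": 0.045,"twist": 0,"fingers": -1},
    {"tx": 0,"ty": 0,"tz": 0.013,"twist": 0,"fingers": -1},
    {"tx": 0,"ty": 0,"tz": 0.008,"twist": 0,"fingers": -1},
    {"tx": 0,"ty": 0,"tz": 0,"twist": 0,"fingers": -1},
    {"tx": 0,"ty": 0,"tz": 0,"twist": 0,"fingers": -1},
  ],
)

```text
time_s: 4.12
eef_pos: [0.3635, 0.3162, 0.0375]
ee_rot: [[-1.0, -0.002, -0.002], [-0.002, 1.0, -0.001], [0.002, -0.001, -1.0]]
force: [-25.1, -12.5, 55.8]
gripper_width: 0.0008
grasp_force: 28.0
```

>>> play_rows(
  motion=[
    {"tx": 0,"ty": 0,"tz": -0.02,"twist": 0,"fingers": -1},
    {"tx": 0,"ty": 0,"tz": -0.045,"twist": 0,"fingers": -1},
    {"tx": -0.03,"ty": 0,"tz": -0.04,"twist": 0,"fingers": -1},
    {"tx": -0.02,"ty": -0.03,"tz": 0,"twist": 0,"fingers": -1},
    {"tx": 0,"ty": 0,"tz": 0,"twist": 0,"fingers": -1},
  ],
)

```text
time_s: 4.75
eef_pos: [0.416, 0.2852, 0.1394]
ee_rot: [[-1.0, 0.002, 0.003], [0.002, 1.0, 0.001], [-0.003, 0.001, -1.0]]
force: [0.2, 0.9, -0.0]
gripper_width: 0.0
grasp_force: 0.0
```

```bash
python3 - <<'E'
from h import *
im=grab_frame("wrist"); go(.366,.3145,.06)
m=proj("wrist",[[.37,.28,.04]])[0].astype(int); print(m)
y0=max(0,m[1]-75);x0=max(0,m[0]-100)
save(cv2.resize(im[y0:y0+150,x0:x0+200],None,fx=4,fy=4,interpolation=cv2.INTER_CUBIC),"w3"); print(x0,y0)
h=cv2.cvtColor(im,cv2.COLOR_RGB2HSV).astype(int)
red=((h[...,0]<6)|(h[...,0]>174))&(h[...,1]>190)
print("red",ell("wrist",red,.04))
ww=(h[...,1]<30)&(h[...,2]>215); box=np.zeros_like(ww); box[m[1]-50:m[1]+50,m[0]:m[0]+120]=1
print("white",ell("wrist",ww&box,.04))
for l in("zero_top","record_top"):
    for r in pinpoint(l,"wrist")[:2]: print(l,r["confidence"],r["xy"],at("wrist",r["xy"],.04))
E
```

```text
t 4.8 pos [0.4151 0.2859 0.1389] shift [0.0492 0.0285 0.0788] twist -0.0011 w 0.0002
[252 138]
152 63
red (array([0.3723, 0.2434]), 25.5)
white (array([0.3675, 0.3123]), 24.8)
zero_top 0.68 [290.6, 137.2] [0.36787342 0.31312213 0.04      ]
record_top 0.57 [213.5, 142.3] [0.3720558  0.24621761 0.04      ]
```

View pics/w3.png

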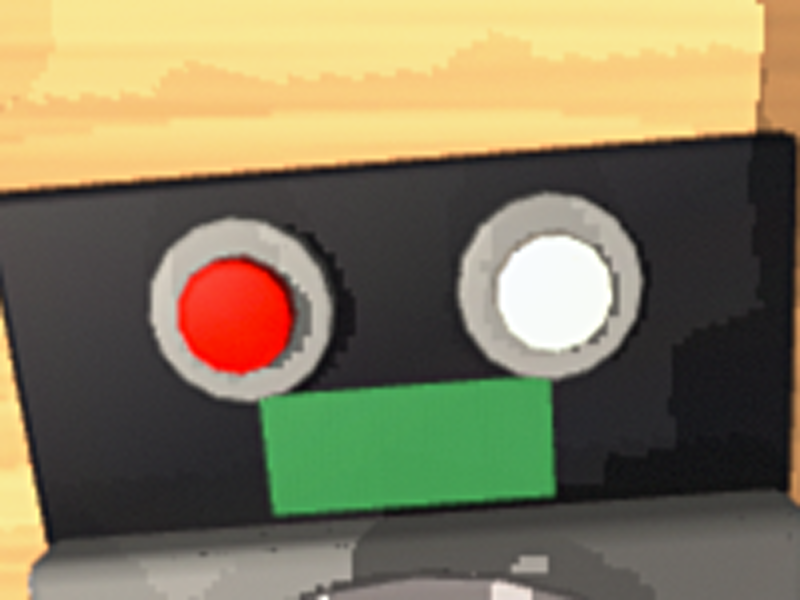

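```bash
python3 - <<'E'
from h import *
b=at("wrist",(152+555/4,63+293/4),.04); r0=(152+551/4,63+285/4); b2=at("wrist",(152+236/4,63+315/4),.04); r2=(152+241/4,63+310/4)
print(ray("wrist",(0,0))[0],b,b2)
for z in(.022,.026,.030,.034,.038): print(z,at("wrist",r0,z),at("wrist",r2,z))
K=get_calibration("wrist")["mtx"]; print(K)
s=sense(); R=np.array(s["ee_rot"]);p=np.array(s["eef_pos"])
for dy in(-.0175,-.01,0,.01,.0175): print(dy,proj("wrist",p+R@[.009,dy,0]))
im=grab_frame("wrist");save(cv2.resize(im[190:340,150:350],None,fx=3,fy=3),"w4")
print(np.array(b)-np.array(b2))
E
```

```text
[0.33619375 0.28608756 0.28227296] [0.3667097  0.31332851 0.04      ] [0.37158165 0.24406388 0.04      ]
0.022 [0.36713846 0.31435874 0.022     ] [0.37304389 0.24216815 0.022     ]
0.026 [0.36666289 0.31392426 0.026     ] [0.37247756 0.24284312 0.026     ]
0.03 [0.36618731 0.31348977 0.03      ] [0.37191123 0.2435181  0.03      ]
0.034 [0.36571174 0.31305529 0.034     ] [0.3713449  0.24419307 0.034     ]
0.038 [0.36523617 0.3126208  0.038     ] [0.37077857 0.24486805 0.038     ]
[[277.59030886   0.         259.35070536]
 [  0.         277.59030886 186.69425194]
 [  0.           0.           1.        ]]
-0.0175 [[229.06550583 226.34075903]]
-0.01 [[242.22479025 226.35739386]]
0 [[259.77034237 226.37957343]]
0.01 [[277.31571114 226.40175278]]
0.0175 [[290.47461739 226.41838713]]
[-0.00487194  0.06926464  0.        ]
```

View pics/w4.png

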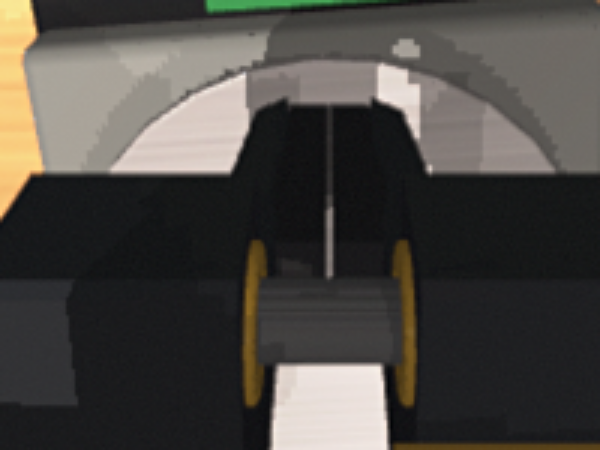

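The closed fingertips are about 27 mm wide just above the tip, so they probably met the ring. I'll press with one finger instead, with the gripper slightly open.

>>> play_rows(
  motion=[
    {"tx": 0.024,"ty": 0.022,"tz": 0,"twist": 0,"fingers": -0.455},
    {"tx": 0.024,"ty": 0.022,"tz": 0.03,"twist": 0,"fingers": -0.455},
    {"tx": 0,"ty": 0,"tz": 0.04,"twist": 0,"fingers": -0.455},
    {"tx": 0,"ty": 0,"tz": 0.019,"twist": 0,"fingers": -0.455},
    {"tx": 0,"ty": 0,"tz": 0,"twist": 0,"fingers": -0.455},
    {"tx": 0,"ty": 0,"tz": 0.008,"twist": 0,"fingers": -0.455},
    {"tx": 0,"ty": 0,"tz": 0.008,"twist": 0,"fingers": -0.455},
    {"tx": 0,"ty": 0,"tz": 0,"twist": 0,"fingers": -0.455},
  ],
)

```text
time_s: 5.95
eef_pos: [0.3676, 0.3308, 0.0374]
ee_rot: [[-1.0, -0.001, 0.003], [-0.001, 1.0, 0.002], [-0.003, 0.002, -1.0]]
force: [-16.4, -6.4, 55.5]
gripper_width: 0.0241
grasp_force: 27.6
```

>>> play_rows(
  motion=[
    {"tx": 0,"ty": 0,"tz": -0.005,"twist": 0,"fingers": -0.455},
    {"tx": 0,"ty": 0,"tz": 0,"twist": 0,"fingers": -0.455},
    {"tx": 0,"ty": 0,"tz": 0,"twist": 0,"fingers": -0.455},
  ],
)

```text
time_s: 6.32
eef_pos: [0.3674, 0.3304, 0.0384]
ee_rot: [[-1.0, 0.0, 0.002], [0.0, 1.0, 0.001], [-0.002, 0.001, -1.0]]
force: [-0.9, 3.1, 8.5]
gripper_width: 0.024
grasp_force: 4.1
```

>>> play_rows(
  motion=[
    {"tx": 0,"ty": 0,"tz": -0.003,"twist": 0,"fingers": -0.455},
    {"tx": 0,"ty": 0,"tz": 0,"twist": 0,"fingers": -0.455},
  ],
)

```text
time_s: 6.58
eef_pos: [0.3672, 0.3299, 0.041]
ee_rot: [[-1.0, -0.0, 0.001], [-0.0, 1.0, 0.0], [-0.001, 0.0, -1.0]]
force: [2.2, 2.4, 3.4]
gripper_width: 0.0238
grasp_force: 1.7
```

>>> play_rows(
  motion=[
    {"tx": 0,"ty": 0,"tz": -0.003,"twist": 0,"fingers": -0.455},
    {"tx": 0,"ty": 0,"tz": 0,"twist": 0,"fingers": -0.455},
  ],
)

```text
time_s: 6.82
eef_pos: [0.3669, 0.3296, 0.0437]
ee_rot: [[-1.0, 0.0, -0.0], [0.0, 1.0, -0.0], [0.0, -0.0, -1.0]]
force: [0.6, 0.7, 1.2]
gripper_width: 0.0241
grasp_force: 0.9
```

```bash
python3 - <<'E'
from h import *
im=grab_frame("side"); m=proj("side",[[.37,.33,.04]])[0].astype(int); print(m)
y0=max(0,m[1]-40);x0=max(0,m[0]-55)
save(cv2.resize(im[y0:y0+80,x0:x0+110],None,fx=7,fy=7,interpolation=cv2.INTER_CUBIC),"s1")
E
```

```text
[173 151]
```

View pics/s1.png

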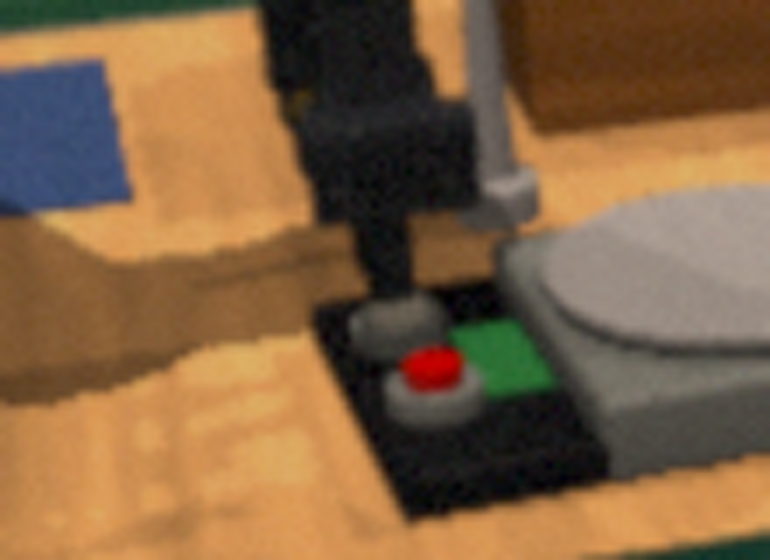

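The side crop shows the finger tip on the white button and the red button at (430,368) standing clear. Force against height was spring-like, then a hard stop near a reading of 0.0375, so zero was fully pressed. It also means the z reading is about 4 mm high. Next I measure the pan.

>>> play_rows(
  motion=[
    {"tx": 0,"ty": 0,"tz": -0.05,"twist": 0,"fingers": -0.455},
    {"tx": 0,"ty": 0,"tz": -0.06,"twist": 0,"fingers": 1},
    {"tx": -0.03,"ty": -0.01,"tz": -0.045,"twist": 0,"fingers": 1},
    {"tx": -0.04,"ty": -0.01,"tz": -0.04,"twist": 0,"fingers": 1},
    {"tx": -0.055,"ty": -0.01,"tz": 0,"twist": 0,"fingers": 1},
    {"tx": -0.055,"ty": -0.01,"tz": 0,"twist": 0,"fingers": 1},
    {"tx": -0.053,"ty": -0.01,"tz": 0,"twist": 0,"fingers": 1},
    {"tx": 0,"ty": 0,"tz": 0,"twist": 0,"fingers": 1},
    {"tx": 0,"ty": 0,"tz": 0,"twist": 0,"fingers": 1},
  ],
)

```text
time_s: 8.0
eef_pos: [0.599, 0.2799, 0.238]
ee_rot: [[-1.0, -0.0, -0.002], [-0.0, 1.0, -0.0], [0.002, -0.0, -1.0]]
force: [-1.5, -0.2, 0.4]
gripper_width: 0.0883
grasp_force: 0.0
```

```bash
python3 - <<'E'
from h import *
im=grab_frame("wrist"); save(im,"w5")
for r in pinpoint("pan","wrist")[:1]: print(r["confidence"],r["xy"],at("wrist",r["xy"],.052))
h=cv2.cvtColor(im,cv2.COLOR_RGB2HSV).astype(int)
red=((h[...,0]<6)|(h[...,0]>174))&(h[...,1]>190)
print("red",ell("wrist",red,.04))
g=cv2.cvtColor(im,cv2.COLOR_RGB2GRAY)
go(.65,-.2,.2)
im=grab_frame("top")
for d in topdiscs(im): print(d)
E
```

```text
0.79 [266.1, 93.3] [0.51407365 0.28751048 0.052     ]
red (array([0.7695, 0.2734]), 28.2)
t 8.1 pos [0.5987 0.2804 0.2391] shift [-0.0508 -0.4804  0.0391] twist 0.001 w 0.0881
(array([ 0.6727, -0.201 ]), np.float64(66.4), array([335., 133.]))
(array([0.6652, 0.0544]), np.float64(58.8), array([231., 136.]))
(array([0.4458, 0.0674]), np.float64(43.2), array([225., 224.]))
(array([ 0.4331, -0.0702]), np.float64(50.4), array([282., 230.]))
```

View pics/w5.png

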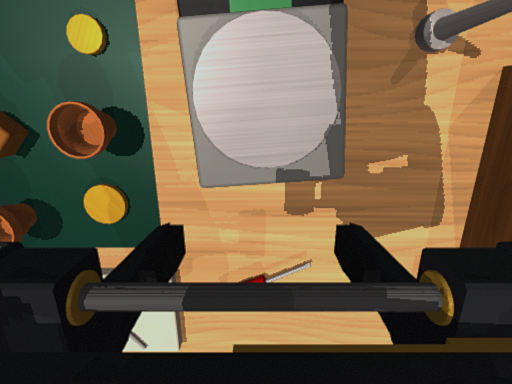

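The pan circle in the wrist view is centred near (267,89), which gives a pan centre of about (0.511, 0.288). The buttons agree with this. Going above blank68.

>>> play_rows(
  motion=[
    {"tx": -0.007,"ty": -0.048,"tz": 0,"twist": 0,"fingers": 1},
    {"tx": -0.007,"ty": -0.048,"tz": 0,"twist": 0,"fingers": 1},
    {"tx": -0.007,"ty": -0.048,"tz": 0,"twist": 0,"fingers": 1},
    {"tx": -0.007,"ty": -0.048,"tz": 0,"twist": 0,"fingers": 1},
    {"tx": -0.007,"ty": -0.048,"tz": 0,"twist": 0,"fingers": 1},
    {"tx": -0.007,"ty": -0.048,"tz": 0,"twist": 0,"fingers": 1},
    {"tx": -0.007,"ty": -0.048,"tz": 0,"twist": 0,"fingers": 1},
    {"tx": -0.007,"ty": -0.048,"tz": 0,"twist": 0,"fingers": 1},
    {"tx": -0.007,"ty": -0.048,"tz": 0,"twist": 0,"fingers": 1},
    {"tx": -0.008,"ty": -0.048,"tz": 0,"twist": 0,"fingers": 1},
    {"tx": 0,"ty": 0,"tz": 0,"twist": 0,"fingers": 1},
    {"tx": 0,"ty": 0,"tz": 0,"twist": 0,"fingers": 1},
  ],
)

```text
time_s: 9.65
eef_pos: [0.6707, -0.1989, 0.2392]
ee_rot: [[-1.0, -0.001, 0.0], [-0.001, 1.0, 0.0], [-0.0, 0.0, -1.0]]
force: [-0.5, 0.9, 0.3]
gripper_width: 0.088
grasp_force: 0.0
```

```bash
cat >> h.py <<'E'
def wdisc(near,z=.010,name=None):
    im=grab_frame("wrist")
    if name: save(im,name)
    h=cv2.cvtColor(im,cv2.COLOR_RGB2HSV).astype(int)
    m=((h[...,0]>18)&(h[...,0]<32)&(h[...,1]>170)&(h[...,2]>90)).astype(np.uint8)
    m=cv2.morphologyEx(m,cv2.MORPH_OPEN,np.ones((3,3)))
    n,l=cv2.connectedComponents(m); best=None
    for i in range(1,n):
        if (l==i).sum()>100:
            e=ell("wrist",l==i,z); print(e)
E
python3 - <<'E'
from h import *
wdisc(0,name="w6"); go(.672,-.2,.02)
E
```

```text
(array([0.6639, 0.0519]), 63.4)
(array([ 0.6725, -0.2006]), 68.0)
t 9.7 pos [ 0.6708 -0.1986  0.2393] shift [-0.0011 -0.0014  0.2193] twist 0.0015 w 0.0881
```

>>> play_rows(
  motion=[
    {"tx": -0.002,"ty": -0.002,"tz": 0.055,"twist": 0,"fingers": 1},
    {"tx": 0,"ty": 0,"tz": 0.06,"twist": 0,"fingers": 1},
    {"tx": 0,"ty": 0,"tz": 0.06,"twist": 0,"fingers": 1},
    {"tx": 0,"ty": 0,"tz": 0.04,"twist": 0,"fingers": 1},
    {"tx": 0,"ty": 0,"tz": 0.014,"twist": 0,"fingers": 1},
    {"tx": 0,"ty": 0,"tz": 0.005,"twist": 0,"fingers": 1},
    {"tx": 0,"ty": 0,"tz": 0,"twist": 0,"fingers": 1},
    {"tx": 0,"ty": 0,"tz": 0,"twist": 0,"fingers": 1},
  ],
)

```text
time_s: 10.7
eef_pos: [0.6735, -0.2024, 0.0064]
ee_rot: [[-1.0, -0.0, 0.002], [-0.0, 1.0, -0.001], [-0.002, -0.001, -1.0]]
force: [0.4, -0.3, 0.3]
gripper_width: 0.088
grasp_force: 0.0
```

>>> play_rows(
  motion=[
    {"tx": 0,"ty": 0,"tz": 0.001,"twist": 0,"fingers": -1},
    {"tx": 0,"ty": 0,"tz": 0,"twist": 0,"fingers": -1},
    {"tx": 0,"ty": 0,"tz": 0,"twist": 0,"fingers": -1},
    {"tx": 0,"ty": 0,"tz": 0,"twist": 0,"fingers": -1},
  ],
  newtons=30,
)

```text
time_s: 11.2
eef_pos: [0.6729, -0.202, 0.0039]
ee_rot: [[-1.0, 0.0, 0.0], [0.0, 1.0, 0.0], [-0.0, 0.0, -1.0]]
force: [-0.1, 1.5, 1.8]
gripper_width: 0.0669
grasp_force: 30.0
```

>>> play_rows(
  motion=[
    {"tx": 0,"ty": 0,"tz": -0.04,"twist": 0,"fingers": -1},
    {"tx": 0,"ty": 0,"tz": -0.06,"twist": 0,"fingers": -1},
    {"tx": 0.01,"ty": 0.03,"tz": -0.05,"twist": 0,"fingers": -1},
    {"tx": 0.017,"ty": 0.05,"tz": 0,"twist": 0,"fingers": -1},
    {"tx": 0.017,"ty": 0.05,"tz": 0,"twist": 0,"fingers": -1},
    {"tx": 0.017,"ty": 0.052,"tz": 0,"twist": 0,"fingers": -1},
    {"tx": 0.017,"ty": 0.052,"tz": 0,"twist": 0,"fingers": -1},
    {"tx": 0.017,"ty": 0.052,"tz": 0,"twist": 0,"fingers": -1},
    {"tx": 0.017,"ty": 0.052,"tz": 0,"twist": 0,"fingers": -1},
    {"tx": 0.017,"ty": 0.052,"tz": 0,"twist": 0,"fingers": -1},
    {"tx": 0.017,"ty": 0.05,"tz": 0,"twist": 0,"fingers": -1},
    {"tx": 0.015,"ty": 0.05,"tz": 0,"twist": 0,"fingers": -1},
    {"tx": 0,"ty": 0,"tz": 0.03,"twist": 0,"fingers": -1},
    {"tx": 0,"ty": 0,"tz": 0.03,"twist": 0,"fingers": -1},
    {"tx": 0,"ty": 0,"tz": 0.02,"twist": 0,"fingers": -1},
    {"tx": 0,"ty": 0,"tz": 0,"twist": 0,"fingers": -1},
    {"tx": 0,"ty": 0,"tz": 0,"twist": 0,"fingers": -1},
  ],
)

```text
time_s: 13.32
eef_pos: [0.5122, 0.2878, 0.0745]
ee_rot: [[-1.0, 0.0, 0.001], [0.0, 1.0, 0.0], [-0.001, 0.0, -1.0]]
force: [0.0, -0.4, -2.4]
gripper_width: 0.0667
grasp_force: 30.0
```

```bash
python3 - <<'E'
from h import *
go(.511,.288,.057); im=grab_frame("top")
for d in topdiscs(im): print(d)
E
```

```text
t 13.32 pos [0.5122 0.2878 0.0745] shift [0.0012 0.0002 0.0175] twist -0.0 w 0.0667
(array([0.665 , 0.0545]), np.float64(58.6), array([231., 136.]))
(array([0.4459, 0.0675]), np.float64(43.2), array([225., 224.]))
(array([ 0.4331, -0.0702]), np.float64(50.6), array([282., 230.]))
```

>>> play_rows(
  motion=[
    {"tx": 0,"ty": 0,"tz": 0.011,"twist": 0,"fingers": -1},
    {"tx": 0,"ty": 0,"tz": 0.005,"twist": 0,"fingers": -1},
    {"tx": 0,"ty": 0,"tz": 0,"twist": 0,"fingers": -1},
    {"tx": 0,"ty": 0,"tz": 0,"twist": 0,"fingers": -1},
  ],
)

```text
time_s: 13.88
eef_pos: [0.5119, 0.2879, 0.0579]
ee_rot: [[-1.0, 0.0, 0.0], [0.0, 1.0, 0.0], [-0.0, 0.0, -1.0]]
force: [-0.3, 0.4, -4.3]
gripper_width: 0.0667
grasp_force: 30.0
```

>>> play_rows(
  motion=[
    {"tx": 0,"ty": 0,"tz": 0.002,"twist": 0,"fingers": -1},
    {"tx": 0,"ty": 0,"tz": 0,"twist": 0,"fingers": -1},
    {"tx": 0,"ty": 0,"tz": 0,"twist": 0,"fingers": -1},
  ],
)

```text
time_s: 14.25
eef_pos: [0.512, 0.2879, 0.0559]
ee_rot: [[-1.0, 0.0, 0.001], [0.0, 1.0, 0.0], [-0.001, 0.0, -1.0]]
force: [1.0, 0.1, -1.6]
gripper_width: 0.0668
grasp_force: 30.0
```

>>> play_rows(
  motion=[
    {"tx": 0,"ty": 0,"tz": 0,"twist": 0,"fingers": 1},
    {"tx": 0,"ty": 0,"tz": 0,"twist": 0,"fingers": 1},
    {"tx": 0,"ty": 0,"tz": -0.03,"twist": 0,"fingers": 1},
    {"tx": 0,"ty": 0,"tz": -0.055,"twist": 0,"fingers": 1},
    {"tx": 0,"ty": 0,"tz": -0.055,"twist": 0,"fingers": 1},
    {"tx": -0.02,"ty": -0.035,"tz": -0.04,"twist": 0,"fingers": 1},
    {"tx": -0.03,"ty": -0.05,"tz": 0,"twist": 0,"fingers": 1},
    {"tx": -0.03,"ty": -0.05,"tz": 0,"twist": 0,"fingers": 1},
    {"tx": -0.03,"ty": -0.05,"tz": 0,"twist": 0,"fingers": 1},
    {"tx": -0.042,"ty": -0.05,"tz": 0,"twist": 0,"fingers": 1},
    {"tx": 0,"ty": 0,"tz": 0,"twist": 0,"fingers": 1},
    {"tx": 0,"ty": 0,"tz": 0,"twist": 0,"fingers": 1},
  ],
)

```text
time_s: 15.75
eef_pos: [0.6617, 0.0555, 0.2357]
ee_rot: [[-1.0, -0.0, -0.0], [-0.0, 1.0, 0.0], [0.0, 0.0, -1.0]]
force: [-0.5, -0.7, -0.3]
gripper_width: 0.088
grasp_force: 0.0
```

```bash
python3 - <<'E'
from h import *
wdisc(0); go(.664,.053,.0045)
im=grab_frame("top")
for c,st in blobs(im,"brass"):
    p=at("top",c,.010)
    if .2<p[0]<.8 and abs(p[1])<.45: print(np.round(p,4),st[4],"pan-level",np.round(at("top",c,.062),4))
E
```

```text
(array([0.5017, 0.3222]), 77.3)
(array([0.6642, 0.0561]), 59.4)
(array([0.8902, 0.3449]), 102.0)
t 15.8 pos [0.6616 0.056  0.236 ] shift [-0.0024 -0.0031  0.2315] twist 0.0011 w 0.0878
[0.6554 0.0446 0.01  ] 196 pan-level [0.6403 0.0405 0.062 ]
[0.5234 0.3145 0.01  ] 348 pan-level [0.515  0.2968 0.062 ]
[0.4458 0.0669 0.01  ] 251 pan-level [0.4413 0.0617 0.062 ]
[ 0.4331 -0.0703  0.01  ] 360 pan-level [ 0.4292 -0.0686  0.062 ]
```

>>> play_rows(
  motion=[
    {"tx": -0.0025,"ty": 0,"tz": 0.055,"twist": 0,"fingers": 1},
    {"tx": 0,"ty": 0,"tz": 0.06,"twist": 0,"fingers": 1},
    {"tx": 0,"ty": 0,"tz": 0.06,"twist": 0,"fingers": 1},
    {"tx": 0,"ty": 0,"tz": 0.04,"twist": 0,"fingers": 1},
    {"tx": 0,"ty": 0,"tz": 0.017,"twist": 0,"fingers": 1},
    {"tx": 0,"ty": 0,"tz": 0,"twist": 0,"fingers": 1},
    {"tx": 0,"ty": 0,"tz": 0,"twist": 0,"fingers": -1},
    {"tx": 0,"ty": 0,"tz": 0,"twist": 0,"fingers": -1},
    {"tx": 0,"ty": 0,"tz": 0,"twist": 0,"fingers": -1},
    {"tx": 0,"ty": 0,"tz": 0,"twist": 0,"fingers": -1},
  ],
)

```text
time_s: 17.1
eef_pos: [0.6649, 0.055, 0.0046]
ee_rot: [[-1.0, 0.0, 0.001], [0.0, 1.0, 0.0], [-0.001, 0.0, -1.0]]
force: [-1.0, 0.3, 4.9]
gripper_width: 0.0585
grasp_force: 30.0
```

>>> play_rows(
  motion=[
    {"tx": 0,"ty": 0,"tz": -0.04,"twist": 0,"fingers": -1},
    {"tx": 0,"ty": 0,"tz": -0.055,"twist": 0,"fingers": -1},
    {"tx": 0,"ty": 0,"tz": -0.055,"twist": 0,"fingers": -1},
    {"tx": 0.013,"ty": 0.022,"tz": -0.04,"twist": 0,"fingers": -1},
    {"tx": 0.028,"ty": 0.042,"tz": 0,"twist": 0,"fingers": -1},
    {"tx": 0.028,"ty": 0.042,"tz": 0,"twist": 0,"fingers": -1},
    {"tx": 0.028,"ty": 0.042,"tz": 0,"twist": 0,"fingers": -1},
    {"tx": 0.028,"ty": 0.042,"tz": 0,"twist": 0,"fingers": -1},
    {"tx": 0.028,"ty": 0.042,"tz": 0,"twist": 0,"fingers": -1},
    {"tx": 0,"ty": 0,"tz": 0.05,"twist": 0,"fingers": -1},
    {"tx": 0,"ty": 0,"tz": 0.04,"twist": 0,"fingers": -1},
    {"tx": 0,"ty": 0,"tz": 0.026,"twist": 0,"fingers": -1},
    {"tx": 0,"ty": 0,"tz": 0.008,"twist": 0,"fingers": -1},
    {"tx": 0,"ty": 0,"tz": 0,"twist": 0,"fingers": -1},
    {"tx": 0,"ty": 0,"tz": 0,"twist": 0,"fingers": -1},
  ],
)

```text
time_s: 18.98
eef_pos: [0.5121, 0.2871, 0.0709]
ee_rot: [[-1.0, 0.0, 0.002], [0.0, 1.0, 0.001], [-0.002, 0.001, -1.0]]
force: [0.1, 0.8, -2.5]
gripper_width: 0.0585
grasp_force: 30.0
```

```bash
python3 - <<'E'
from h import *
go(.512,.287,.0666); im=grab_frame("top")
for d in topdiscs(im): print(d)
E
```

```text
t 18.98 pos [0.5121 0.2871 0.0709] shift [ 0.0001 -0.0001  0.0043] twist -0.0 w 0.0585
(array([0.4458, 0.0674]), np.float64(43.1), array([225., 224.]))
(array([ 0.433 , -0.0703]), np.float64(50.4), array([282., 230.]))
```

>>> play_rows(
  motion=[
    {"tx": 0,"ty": 0,"tz": 0.004,"twist": 0,"fingers": -1},
    {"tx": 0,"ty": 0,"tz": 0,"twist": 0,"fingers": -1},
    {"tx": 0,"ty": 0,"tz": 0,"twist": 0,"fingers": 1},
    {"tx": 0,"ty": 0,"tz": 0,"twist": 0,"fingers": 1},
    {"tx": 0,"ty": 0,"tz": -0.03,"twist": 0,"fingers": 1},
    {"tx": 0,"ty": 0,"tz": -0.055,"twist": 0,"fingers": 1},
    {"tx": 0,"ty": 0,"tz": -0.055,"twist": 0,"fingers": 1},
    {"tx": 0.009,"ty": -0.042,"tz": -0.03,"twist": 0,"fingers": 1},
    {"tx": 0.01,"ty": -0.045,"tz": 0,"twist": 0,"fingers": 1},
    {"tx": 0.01,"ty": -0.045,"tz": 0,"twist": 0,"fingers": 1},
    {"tx": 0.01,"ty": -0.045,"tz": 0,"twist": 0,"fingers": 1},
    {"tx": 0.01,"ty": -0.045,"tz": 0,"twist": 0,"fingers": 1},
    {"tx": 0.01,"ty": -0.045,"tz": 0,"twist": 0,"fingers": 1},
    {"tx": 0.01,"ty": -0.045,"tz": 0,"twist": 0,"fingers": 1},
    {"tx": 0.01,"ty": -0.045,"tz": 0,"twist": 0,"fingers": 1},
    {"tx": 0,"ty": 0,"tz": 0,"twist": 0,"fingers": 1},
    {"tx": 0,"ty": 0,"tz": 0,"twist": 0,"fingers": 1},
  ],
)

```text
time_s: 21.15
eef_pos: [0.4326, -0.0696, 0.2357]
ee_rot: [[-1.0, 0.0, 0.0], [0.0, 1.0, 0.0], [-0.0, 0.0, -1.0]]
force: [0.3, -0.5, -0.3]
gripper_width: 0.0882
grasp_force: 0.0
```

```bash
python3 - <<'E'
from h import *
wdisc(0); go(.433,-.0703,.0045)
im=grab_frame("top")
for c,st in blobs(im,"brass"):
    p=at("top",c,.010)
    if .2<p[0]<.8 and abs(p[1])<.45: print(np.round(p,4),st[2:],"pan-level",np.round(at("top",c,.07),4))
E
```

```text
(array([ 0.4314, -0.0698]), 51.7)
(array([0.443 , 0.0665]), 45.4)
t 21.2 pos [ 0.4327 -0.0693  0.2357] shift [-0.0003 -0.0011  0.2312] twist 0.0008 w 0.0878
[0.5094 0.308  0.01  ] [ 33  38 882] pan-level [0.5005 0.2879 0.07  ]
[0.4496 0.0742 0.01  ] [ 13  16 143] pan-level [0.4441 0.0678 0.07  ]
[ 0.4181 -0.0661  0.01  ] [ 17   9 101] pan-level [ 0.4144 -0.0644  0.07  ]
```

>>> play_rows(
  motion=[
    {"tx": 0.001,"ty": 0,"tz": 0.055,"twist": 0,"fingers": 1},
    {"tx": 0,"ty": 0,"tz": 0.06,"twist": 0,"fingers": 1},
    {"tx": 0,"ty": 0,"tz": 0.06,"twist": 0,"fingers": 1},
    {"tx": 0,"ty": 0,"tz": 0.04,"twist": 0,"fingers": 1},
    {"tx": 0,"ty": 0,"tz": 0.0165,"twist": 0,"fingers": 1},
    {"tx": 0,"ty": 0,"tz": 0,"twist": 0,"fingers": 1},
    {"tx": 0,"ty": 0,"tz": 0,"twist": 0,"fingers": -1},
    {"tx": 0,"ty": 0,"tz": 0,"twist": 0,"fingers": -1},
    {"tx": 0,"ty": 0,"tz": 0,"twist": 0,"fingers": -1},
    {"tx": 0,"ty": 0,"tz": 0,"twist": 0,"fingers": -1},
    {"tx": 0,"ty": 0,"tz": 0,"twist": 0,"fingers": -1},
  ],
)

```text
time_s: 22.62
eef_pos: [0.4317, -0.0701, 0.0045]
ee_rot: [[-1.0, 0.0, 0.0], [0.0, 1.0, -0.0], [-0.0, -0.0, -1.0]]
force: [-0.6, 1.0, 4.3]
gripper_width: 0.0504
grasp_force: 30.0
```

>>> play_rows(
  motion=[
    {"tx": 0,"ty": 0,"tz": -0.04,"twist": 0,"fingers": -1},
    {"tx": 0,"ty": 0,"tz": -0.055,"twist": 0,"fingers": -1},
    {"tx": 0,"ty": 0,"tz": -0.055,"twist": 0,"fingers": -1},
    {"tx": 0,"ty": 0.02,"tz": -0.055,"twist": 0,"fingers": -1},
    {"tx": -0.012,"ty": 0.036,"tz": -0.03,"twist": 0,"fingers": -1},
    {"tx": -0.022,"ty": 0.043,"tz": 0,"twist": 0,"fingers": -1},
    {"tx": -0.022,"ty": 0.043,"tz": 0,"twist": 0,"fingers": -1},
    {"tx": -0.022,"ty": 0.043,"tz": 0,"twist": 0,"fingers": -1},
    {"tx": -0.022,"ty": 0.043,"tz": 0,"twist": 0,"fingers": -1},
    {"tx": -0.022,"ty": 0.043,"tz": 0,"twist": 0,"fingers": -1},
    {"tx": -0.022,"ty": 0.043,"tz": 0,"twist": 0,"fingers": -1},
    {"tx": -0.022,"ty": 0.043,"tz": 0,"twist": 0,"fingers": -1},
    {"tx": 0,"ty": 0,"tz": 0,"twist": 0,"fingers": -1},
    {"tx": 0,"ty": 0,"tz": 0,"twist": 0,"fingers": -1},
  ],
)

```text
time_s: 24.38
eef_pos: [0.5972, 0.2864, 0.2386]
ee_rot: [[-1.0, 0.0, -0.001], [0.0, 1.0, -0.001], [0.001, -0.001, -1.0]]
force: [0.1, -0.2, -2.8]
gripper_width: 0.0509
grasp_force: 30.0
```

```bash
python3 - <<'E'
from h import *
go(.512,.287,.0765); wdisc(0,.072,"w7")
im=grab_frame("top")
for d in topdiscs(im): print(d)
E
```

```text
t 24.38 pos [0.5972 0.2864 0.2386] shift [0.085  0.0007 0.1622] twist -0.0001 w 0.0509
(array([0.4586, 0.1053]), 36.9)
(array([0.5002, 0.2915]), 90.5)
(array([0.6892, 0.286 ]), 117.1)
(array([0.7535, 0.4356]), 49.1)
(array([0.5095, 0.3081]), np.float64(81.4), array([126., 198.]))
(array([0.446 , 0.0673]), np.float64(43.4), array([225., 224.]))
```

View pics/w7.png

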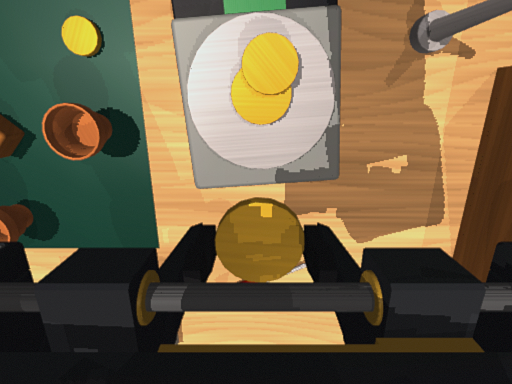

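The wrist view shows the knock has happened: the 60 disc is at (270,63), pushed about 33 mm off the 68, which is at (261,94) on a pan centred at (261,91). I'll park the 52 at the 60's empty start spot, then fix the 60.

>>> play_rows(
  motion=[
    {"tx": -0.013,"ty": -0.046,"tz": 0,"twist": 0,"fingers": -1},
    {"tx": -0.013,"ty": -0.046,"tz": 0,"twist": 0,"fingers": -1},
    {"tx": -0.013,"ty": -0.046,"tz": 0,"twist": 0,"fingers": -1},
    {"tx": -0.014,"ty": -0.046,"tz": 0,"twist": 0,"fingers": -1},
    {"tx": -0.014,"ty": -0.046,"tz": 0.04,"twist": 0,"fingers": -1},
    {"tx": 0,"ty": 0,"tz": 0.06,"twist": 0,"fingers": -1},
    {"tx": 0,"ty": 0,"tz": 0.06,"twist": 0,"fingers": -1},
    {"tx": 0,"ty": 0,"tz": 0.05,"twist": 0,"fingers": -1},
    {"tx": 0,"ty": 0,"tz": 0.022,"twist": 0,"fingers": -1},
    {"tx": 0,"ty": 0,"tz": 0,"twist": 0,"fingers": -1},
    {"tx": 0,"ty": 0,"tz": 0,"twist": 0,"fingers": 1},
    {"tx": 0,"ty": 0,"tz": 0,"twist": 0,"fingers": 1},
    {"tx": 0,"ty": 0,"tz": -0.03,"twist": 0,"fingers": 1},
    {"tx": 0,"ty": 0,"tz": -0.06,"twist": 0,"fingers": 1},
    {"tx": 0,"ty": 0,"tz": -0.06,"twist": 0,"fingers": 1},
    {"tx": 0,"ty": 0,"tz": -0.06,"twist": 0,"fingers": 1},
    {"tx": 0,"ty": 0,"tz": -0.02,"twist": 0,"fingers": 1},
  ],
)

```text
time_s: 26.6
eef_pos: [0.6653, 0.057, 0.243]
ee_rot: [[-1.0, -0.0, 0.008], [-0.0, 1.0, -0.001], [-0.008, -0.001, -1.0]]
force: [0.0, 0.3, -0.8]
gripper_width: 0.0881
grasp_force: 0.0
```

>>> play_rows(
  motion=[
    {"tx": 0.01,"ty": 0.046,"tz": 0,"twist": 0,"fingers": 1},
    {"tx": 0.01,"ty": 0.046,"tz": 0,"twist": 0,"fingers": 1},
    {"tx": 0.01,"ty": 0.046,"tz": 0,"twist": 0,"fingers": 1},
    {"tx": 0.01,"ty": 0.046,"tz": 0,"twist": 0,"fingers": 1},
    {"tx": 0.01,"ty": 0.046,"tz": 0,"twist": 0,"fingers": 1},
    {"tx": 0.017,"ty": 0,"tz": 0,"twist": 0,"fingers": 1},
    {"tx": 0,"ty": 0,"tz": 0,"twist": 0,"fingers": 1},
    {"tx": 0,"ty": 0,"tz": 0,"twist": 0,"fingers": 1},
  ],
)

```text
time_s: 27.6
eef_pos: [0.5981, 0.2864, 0.2379]
ee_rot: [[-1.0, 0.001, 0.001], [0.001, 1.0, 0.0], [-0.001, 0.0, -1.0]]
force: [-0.1, -0.8, 0.3]
gripper_width: 0.0883
grasp_force: 0.0
```

```bash
python3 - <<'E'
from h import *
go(.512,.287,.0765); wdisc(0,.072)
im=grab_frame("wrist"); save(cv2.resize(im[0:190,160:360],None,fx=3,fy=3),"w8")
for l in("blank60_center","blank68_center","pan"):
    for r in pinpoint(l,"wrist")[:1]: print(l,r["confidence"],r["xy"],at("wrist",r["xy"],.057))
for uv in((270,63),(261,94),(261.5,90.5)): pass
E
```

```text
t 27.6 pos [0.5981 0.2864 0.2379] shift [0.0863 0.0005 0.1613] twist -0.0008 w 0.0883
(array([0.4585, 0.1057]), 36.3)
(array([0.5   , 0.2913]), 90.4)
(array([0.64 , 0.096]), 43.0)
(array([0.7592, 0.5319]), 47.5)
blank60_center 0.96 [269.7, 62.5] [0.48230715 0.29717843 0.057     ]
blank68_center 0.61 [261.2, 92.6] [0.51280845 0.28819107 0.057     ]
```

View pics/w8.png

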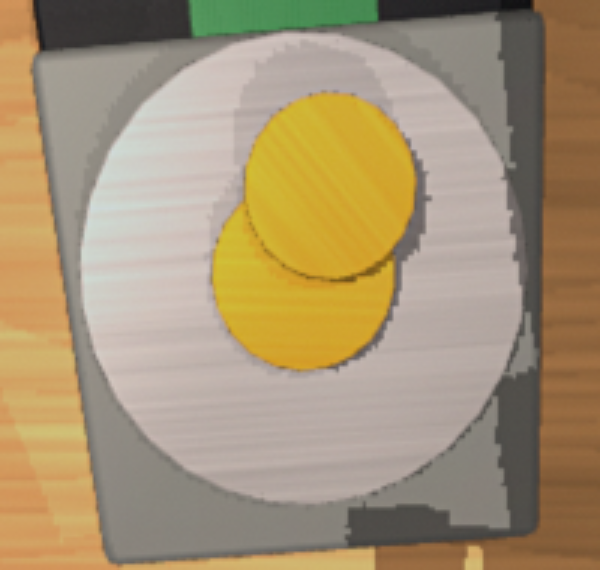

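The crop shows the 68 centred at (303,270) against the pan at (301,266). The 60 lies at (331,186), about 30 mm toward the robot and apparently still flat on the 68. I'll regrip it at that level.

>>> play_rows(
  motion=[
    {"tx": 0.057,"ty": 0.005,"tz": 0,"twist": 0,"fingers": 1},
    {"tx": 0.0576,"ty": 0.0054,"tz": 0,"twist": 0,"fingers": 1},
    {"tx": 0,"ty": 0,"tz": 0.05,"twist": 0,"fingers": 1},
    {"tx": 0,"ty": 0,"tz": 0.05,"twist": 0,"fingers": 1},
    {"tx": 0,"ty": 0,"tz": 0.04,"twist": 0,"fingers": 1},
    {"tx": 0,"ty": 0,"tz": 0.02,"twist": 0,"fingers": 1},
    {"tx": 0,"ty": 0,"tz": 0.011,"twist": 0,"fingers": 1},
    {"tx": 0,"ty": 0,"tz": 0,"twist": 0,"fingers": 1},
    {"tx": 0,"ty": 0,"tz": 0,"twist": 0,"fingers": -1},
    {"tx": 0,"ty": 0,"tz": 0,"twist": 0,"fingers": -1},
    {"tx": 0,"ty": 0,"tz": 0,"twist": 0,"fingers": -1},
    {"tx": 0,"ty": 0,"tz": 0,"twist": 0,"fingers": -1},
  ],
)

```text
time_s: 29.35
eef_pos: [0.4831, 0.2975, 0.0667]
ee_rot: [[-1.0, -0.0, 0.001], [-0.0, 1.0, 0.0], [-0.001, 0.0, -1.0]]
force: [0.1, 0.6, 2.5]
gripper_width: 0.0584
grasp_force: 30.0
```

>>> play_rows(
  motion=[
    {"tx": 0,"ty": 0,"tz": -0.01,"twist": 0,"fingers": -1},
    {"tx": -0.015,"ty": -0.005,"tz": -0.002,"twist": 0,"fingers": -1},
    {"tx": -0.014,"ty": -0.0045,"tz": 0,"twist": 0,"fingers": -1},
    {"tx": 0,"ty": 0,"tz": 0,"twist": 0,"fingers": -1},
    {"tx": 0,"ty": 0,"tz": 0.008,"twist": 0,"fingers": -1},
    {"tx": 0,"ty": 0,"tz": 0.004,"twist": 0,"fingers": -1},
    {"tx": 0,"ty": 0,"tz": 0,"twist": 0,"fingers": -1},
    {"tx": 0,"ty": 0,"tz": 0,"twist": 0,"fingers": 1},
    {"tx": 0,"ty": 0,"tz": 0,"twist": 0,"fingers": 1},
    {"tx": 0,"ty": 0,"tz": -0.03,"twist": 0,"fingers": 1},
    {"tx": 0,"ty": 0,"tz": -0.055,"twist": 0,"fingers": 1},
    {"tx": 0,"ty": 0,"tz": -0.055,"twist": 0,"fingers": 1},
    {"tx": -0.022,"ty": -0.032,"tz": -0.031,"twist": 0,"fingers": 1},
    {"tx": -0.032,"ty": -0.05,"tz": 0,"twist": 0,"fingers": 1},
    {"tx": -0.032,"ty": -0.05,"tz": 0,"twist": 0,"fingers": 1},
    {"tx": -0.032,"ty": -0.05,"tz": 0,"twist": 0,"fingers": 1},
    {"tx": -0.034,"ty": -0.05,"tz": 0,"twist": 0,"fingers": 1},
    {"tx": 0,"ty": 0,"tz": 0,"twist": 0,"fingers": 1},
    {"tx": 0,"ty": 0,"tz": 0,"twist": 0,"fingers": 1},
  ],
)

```text
time_s: 31.72
eef_pos: [0.6637, 0.0565, 0.237]
ee_rot: [[-1.0, -0.0, -0.0], [-0.0, 1.0, 0.0], [0.0, 0.0, -1.0]]
force: [-0.8, -0.0, 0.3]
gripper_width: 0.0881
grasp_force: 0.0
```

```bash
python3 - <<'E'
from h import *
wdisc(0); go(.6642,.056,.0045)
im=grab_frame("top")
for c,st in blobs(im,"brass"):
    p=at("top",c,.010)
    if .2<p[0]<.8 and abs(p[1])<.45: print(np.round(p,4),c,st[2:],"pan-level",np.round(at("top",c,.067),4))
E
```

```text
(array([0.5014, 0.323 ]), 78.6)
(array([0.664 , 0.0568]), 51.7)
(array([0.8904, 0.3496]), 105.1)
t 31.77 pos [0.6635 0.0571 0.2373] shift [-0.0007 -0.0011  0.2328] twist 0.0011 w 0.0881
[0.657  0.0476 0.01  ] [234.04268293 139.09146341] [ 15  17 164] pan-level [0.6403 0.043  0.067 ]
[0.5234 0.3157 0.01  ] [123.08433735 192.3253012 ] [ 17  27 332] pan-level [0.5141 0.2962 0.067 ]
[0.4458 0.0673 0.01  ] [224.61023622 224.4488189 ] [ 18  18 254] pan-level [0.4408 0.0615 0.067 ]
```

>>> play_rows(
  motion=[
    {"tx": 0,"ty": 0,"tz": 0.055,"twist": 0,"fingers": 1},
    {"tx": 0,"ty": 0,"tz": 0.06,"twist": 0,"fingers": 1},
    {"tx": 0,"ty": 0,"tz": 0.06,"twist": 0,"fingers": 1},
    {"tx": 0,"ty": 0,"tz": 0.04,"twist": 0,"fingers": 1},
    {"tx": 0,"ty": 0,"tz": 0.017,"twist": 0,"fingers": 1},
    {"tx": 0,"ty": 0,"tz": 0,"twist": 0,"fingers": 1},
    {"tx": 0,"ty": 0,"tz": 0,"twist": 0,"fingers": -1},
    {"tx": 0,"ty": 0,"tz": 0,"twist": 0,"fingers": -1},
    {"tx": 0,"ty": 0,"tz": 0,"twist": 0,"fingers": -1},
    {"tx": 0,"ty": 0,"tz": 0,"twist": 0,"fingers": -1},
    {"tx": 0,"ty": 0,"tz": 0,"twist": 0,"fingers": -1},
  ],
)

```text
time_s: 33.2
eef_pos: [0.6641, 0.0559, 0.0057]
ee_rot: [[-1.0, 0.0, 0.0], [0.0, 1.0, 0.0], [-0.0, 0.0, -1.0]]
force: [-0.7, 0.2, 3.7]
gripper_width: 0.0505
grasp_force: 30.0
```

>>> play_rows(
  motion=[
    {"tx": 0,"ty": 0,"tz": -0.04,"twist": 0,"fingers": -1},
    {"tx": 0,"ty": 0,"tz": -0.055,"twist": 0,"fingers": -1},
    {"tx": 0,"ty": 0,"tz": -0.055,"twist": 0,"fingers": -1},
    {"tx": 0.013,"ty": 0.022,"tz": -0.04,"twist": 0,"fingers": -1},
    {"tx": 0.028,"ty": 0.042,"tz": 0,"twist": 0,"fingers": -1},
    {"tx": 0.028,"ty": 0.042,"tz": 0,"twist": 0,"fingers": -1},
    {"tx": 0.028,"ty": 0.042,"tz": 0,"twist": 0,"fingers": -1},
    {"tx": 0.028,"ty": 0.042,"tz": 0,"twist": 0,"fingers": -1},
    {"tx": 0.027,"ty": 0.042,"tz": 0,"twist": 0,"fingers": -1},
    {"tx": 0,"ty": 0,"tz": 0.05,"twist": 0,"fingers": -1},
    {"tx": 0,"ty": 0,"tz": 0.04,"twist": 0,"fingers": -1},
    {"tx": 0,"ty": 0,"tz": 0.018,"twist": 0,"fingers": -1},
    {"tx": 0,"ty": 0,"tz": 0.006,"twist": 0,"fingers": -1},
    {"tx": 0,"ty": 0,"tz": 0,"twist": 0,"fingers": -1},
    {"tx": 0,"ty": 0,"tz": 0,"twist": 0,"fingers": -1},
  ],
)

```text
time_s: 35.08
eef_pos: [0.5126, 0.288, 0.0825]
ee_rot: [[-1.0, 0.0, 0.002], [0.0, 1.0, 0.001], [-0.002, 0.001, -1.0]]
force: [-0.9, -0.0, -1.4]
gripper_width: 0.0502
grasp_force: 30.0
```

>>> play_rows(
  motion=[
    {"tx": 0,"ty": 0,"tz": 0.0045,"twist": 0,"fingers": -1},
    {"tx": 0,"ty": 0,"tz": 0,"twist": 0,"fingers": -1},
    {"tx": 0,"ty": 0,"tz": 0,"twist": 0,"fingers": 1},
    {"tx": 0,"ty": 0,"tz": 0,"twist": 0,"fingers": 1},
    {"tx": 0,"ty": 0,"tz": -0.03,"twist": 0,"fingers": 1},
    {"tx": 0,"ty": 0,"tz": -0.055,"twist": 0,"fingers": 1},
    {"tx": 0,"ty": 0,"tz": -0.055,"twist": 0,"fingers": 1},
    {"tx": 0.012,"ty": -0.041,"tz": -0.02,"twist": 0,"fingers": 1},
    {"tx": 0.014,"ty": -0.045,"tz": 0,"twist": 0,"fingers": 1},
    {"tx": 0.014,"ty": -0.045,"tz": 0,"twist": 0,"fingers": 1},
    {"tx": 0.014,"ty": -0.045,"tz": 0,"twist": 0,"fingers": 1},
    {"tx": 0.014,"ty": -0.045,"tz": 0,"twist": 0,"fingers": 1},
    {"tx": 0,"ty": 0,"tz": 0,"twist": 0,"fingers": 1},
    {"tx": 0,"ty": 0,"tz": 0,"twist": 0,"fingers": 1},
  ],
)

```text
time_s: 36.83
eef_pos: [0.4441, 0.0673, 0.2368]
ee_rot: [[-1.0, 0.0, 0.0], [0.0, 1.0, 0.0], [-0.0, 0.0, -1.0]]
force: [0.8, -0.7, -0.1]
gripper_width: 0.0881
grasp_force: 0.0
```

```bash
python3 - <<'E'
from h import *
wdisc(0); go(.444,.067,.0045)
E
```

```text
(array([0.4441, 0.0686]), 44.3)
(array([0.534 , 0.3266]), 94.6)
(array([0.6496, 0.3607]), 45.3)
(array([0.7029, 0.3762]), 37.1)
(array([0.7743, 0.3716]), 259.5)
(array([0.7792, 0.132 ]), 215.4)
t 36.88 pos [0.4441 0.0676 0.2368] shift [ 1.000e-04 -6.000e-04  2.323e-01] twist 0.0008 w 0.088
```

Now I pick the 44, then lift it to a viewpoint over the pan.

>>> play_rows(
  motion=[
    {"tx": 0,"ty": 0.001,"tz": 0.055,"twist": 0,"fingers": 1},
    {"tx": 0,"ty": 0,"tz": 0.06,"twist": 0,"fingers": 1},
    {"tx": 0,"ty": 0,"tz": 0.06,"twist": 0,"fingers": 1},
    {"tx": 0,"ty": 0,"tz": 0.04,"twist": 0,"fingers": 1},
    {"tx": 0,"ty": 0,"tz": 0.017,"twist": 0,"fingers": 1},
    {"tx": 0,"ty": 0,"tz": 0,"twist": 0,"fingers": 1},
    {"tx": 0,"ty": 0,"tz": 0,"twist": 0,"fingers": -1},
    {"tx": 0,"ty": 0,"tz": 0,"twist": 0,"fingers": -1},
    {"tx": 0,"ty": 0,"tz": 0,"twist": 0,"fingers": -1},
    {"tx": 0,"ty": 0,"tz": 0,"twist": 0,"fingers": -1},
    {"tx": 0,"ty": 0,"tz": 0,"twist": 0,"fingers": -1},
  ],
)

```text
time_s: 38.25
eef_pos: [0.444, 0.0679, 0.0049]
ee_rot: [[-1.0, 0.0, 0.0], [0.0, 1.0, -0.0], [-0.0, -0.0, -1.0]]
force: [-0.7, -1.7, 1.9]
gripper_width: 0.0424
grasp_force: 30.0
```

>>> play_rows(
  motion=[
    {"tx": 0,"ty": 0,"tz": -0.04,"twist": 0,"fingers": -1},
    {"tx": 0,"ty": 0,"tz": -0.06,"twist": 0,"fingers": -1},
    {"tx": 0,"ty": 0,"tz": -0.06,"twist": 0,"fingers": -1},
    {"tx": 0,"ty": 0,"tz": -0.06,"twist": 0,"fingers": -1},
    {"tx": -0.03,"ty": 0.037,"tz": -0.012,"twist": 0,"fingers": -1},
    {"tx": -0.031,"ty": 0.045,"tz": 0,"twist": 0,"fingers": -1},
    {"tx": -0.031,"ty": 0.045,"tz": 0,"twist": 0,"fingers": -1},
    {"tx": -0.031,"ty": 0.045,"tz": 0,"twist": 0,"fingers": -1},
    {"tx": -0.031,"ty": 0.045,"tz": 0,"twist": 0,"fingers": -1},
    {"tx": 0,"ty": 0,"tz": 0,"twist": 0,"fingers": -1},
    {"tx": 0,"ty": 0,"tz": 0,"twist": 0,"fingers": -1},
  ],
)

```text
time_s: 39.62
eef_pos: [0.5975, 0.2844, 0.2362]
ee_rot: [[-1.0, 0.0, -0.001], [0.0, 1.0, -0.001], [0.001, -0.001, -1.0]]
force: [-0.1, -0.6, -1.3]
gripper_width: 0.0424
grasp_force: 30.0
```

```bash
python3 - <<'E'
from h import *
go(.512,.288,.0875); wdisc(0,.072,"w9")
for l,z in(("blank52_center",.077),("blank60_center",.067),("blank68_center",.057),("pan",.052)):
    for r in pinpoint(l,"wrist")[:1]: print(l,round(r["confidence"],2),r["xy"],np.round(at("wrist",r["xy"],z),4))
im=cv2.imread("pics/w9.png"); cv2.imwrite("pics/w9c.png",cv2.resize(im[0:190,160:360],None,fx=3,fy=3))
E
```

```text
t 39.62 pos [0.5975 0.2844 0.2362] shift [0.0854 0.0037 0.1488] twist -0.0001 w 0.0424
(array([0.5125, 0.2873]), 64.4)
(array([0.6915, 0.2843]), 95.0)
(array([0.7536, 0.4162]), 42.4)
```

View pics/w9c.png

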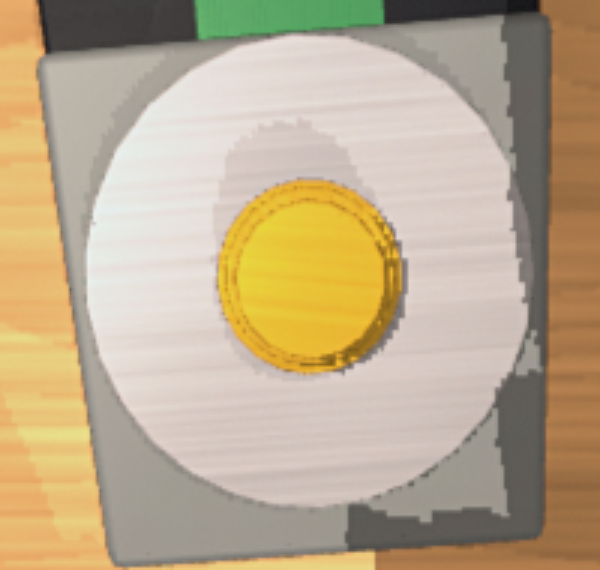

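The pile is concentric at (310,275) on the pan centred at (308,270). I place the 44, then press record.

>>> play_rows(
  motion=[
    {"tx": 0.043,"ty": 0.002,"tz": 0,"twist": 0,"fingers": -1},
    {"tx": 0.0425,"ty": 0.0016,"tz": 0,"twist": 0,"fingers": -1},
    {"tx": 0,"ty": 0,"tz": 0.05,"twist": 0,"fingers": -1},
    {"tx": 0,"ty": 0,"tz": 0.05,"twist": 0,"fingers": -1},
    {"tx": 0,"ty": 0,"tz": 0.03,"twist": 0,"fingers": -1},
    {"tx": 0,"ty": 0,"tz": 0.012,"twist": 0,"fingers": -1},
    {"tx": 0,"ty": 0,"tz": 0.0065,"twist": 0,"fingers": -1},
    {"tx": 0,"ty": 0,"tz": 0,"twist": 0,"fingers": -1},
    {"tx": 0,"ty": 0,"tz": 0,"twist": 0,"fingers": -1},
  ],
)

```text
time_s: 41.0
eef_pos: [0.5129, 0.2887, 0.0893]
ee_rot: [[-1.0, 0.0, 0.002], [0.0, 1.0, 0.001], [-0.002, 0.001, -1.0]]
force: [0.2, -0.3, -1.5]
gripper_width: 0.0423
grasp_force: 30.0
```

>>> play_rows(
  motion=[
    {"tx": 0,"ty": 0,"tz": 0,"twist": 0,"fingers": 1},
    {"tx": 0,"ty": 0,"tz": 0,"twist": 0,"fingers": 1},
    {"tx": 0,"ty": 0,"tz": 0,"twist": 0,"fingers": 1},
    {"tx": 0,"ty": 0,"tz": -0.03,"twist": 0,"fingers": 1},
    {"tx": 0,"ty": 0,"tz": -0.05,"twist": 0,"fingers": 1},
    {"tx": 0.047,"ty": -0.02,"tz": 0,"twist": 0,"fingers": -0.455},
    {"tx": 0.047,"ty": -0.02,"tz": 0,"twist": 0,"fingers": -0.455},
    {"tx": 0.046,"ty": -0.021,"tz": 0,"twist": 0,"fingers": -0.455},
    {"tx": 0,"ty": 0,"tz": 0,"twist": 0,"fingers": -0.455},
    {"tx": 0,"ty": 0,"tz": 0,"twist": 0,"fingers": -0.455},
  ],
)

```text
time_s: 42.25
eef_pos: [0.3734, 0.2277, 0.1688]
ee_rot: [[-1.0, 0.0, 0.002], [0.0, 1.0, 0.001], [-0.002, 0.001, -1.0]]
force: [0.6, -0.6, 0.0]
gripper_width: 0.0407
grasp_force: 0.0
```

```bash
python3 - <<'E'
from h import *
go(.3718,.2265,.05)
im=grab_frame("wrist")
h=cv2.cvtColor(im,cv2.COLOR_RGB2HSV).astype(int)
red=((h[...,0]<6)|(h[...,0]>174))&(h[...,1]>190)
print("red",ell("wrist",red,.04))
im=grab_frame("top")
for c,st in blobs(im,"brass"):
    print(c,st[2:],np.round(at("top",c,.075),4))
E
```

```text
t 42.25 pos [0.3734 0.2277 0.1688] shift [ 0.0018 -0.0013  0.1188] twist -0.0002 w 0.0407
red (array([0.373 , 0.2417]), 25.8)
[15.66406859 29.79033515] [  34   46 1283] [0.9141 0.5791 0.075 ]
[128.40325203 193.07479675] [ 28  27 615] [0.5111 0.2812 0.075 ]
```

>>> play_rows(
  motion=[
    {"tx": 0.001,"ty": -0.0015,"tz": 0.05,"twist": 0,"fingers": -0.455},
    {"tx": 0,"ty": 0,"tz": 0.05,"twist": 0,"fingers": -0.455},
    {"tx": 0,"ty": 0,"tz": 0.018,"twist": 0,"fingers": -0.455},
    {"tx": 0,"ty": 0,"tz": 0.01,"twist": 0,"fingers": -0.455},
    {"tx": 0,"ty": 0,"tz": 0.0055,"twist": 0,"fingers": -0.455},
    {"tx": 0,"ty": 0,"tz": 0,"twist": 0,"fingers": -0.455},
    {"tx": 0,"ty": 0,"tz": 0,"twist": 0,"fingers": -0.455},
  ],
)

```text
time_s: 43.22
eef_pos: [0.3719, 0.2262, 0.0376]
ee_rot: [[-1.0, -0.001, 0.001], [-0.001, 1.0, -0.0], [-0.001, -0.0, -1.0]]
force: [-15.3, -7.6, 44.3]
gripper_width: 0.024
grasp_force: 22.3
```

>>> play_rows(
  motion=[
    {"tx": 0,"ty": 0,"tz": -0.0065,"twist": 0,"fingers": -0.455},
    {"tx": 0,"ty": 0,"tz": 0,"twist": 0,"fingers": -0.455},
    {"tx": 0,"ty": 0,"tz": 0,"twist": 0,"fingers": -0.455},
    {"tx": 0,"ty": 0,"tz": 0,"twist": 0,"fingers": -0.455},
  ],
)

```text
time_s: 43.72
eef_pos: [0.3722, 0.2262, 0.0414]
ee_rot: [[-1.0, 0.0, 0.002], [0.0, 1.0, 0.001], [-0.002, 0.001, -1.0]]
force: [2.1, 0.9, 3.8]
gripper_width: 0.0237
grasp_force: 1.5
```

```bash
python3 - <<'E'
from h import *
im=grab_frame("side"); s=sense(); print(s["force"],s["eef_pos"])
m=proj("side",[[.37,.28,.04]])[0].astype(int); print(m)
y0=max(0,m[1]-40);x0=max(0,m[0]-55)
save(cv2.resize(im[y0:y0+80,x0:x0+110],None,fx=7,fy=7,interpolation=cv2.INTER_CUBIC),"s2")
E
```

```text
[2.23251273 0.52354754 3.35926927] [0.37209753 0.22618015 0.04137803]
[176 158]
```

View pics/s2.png

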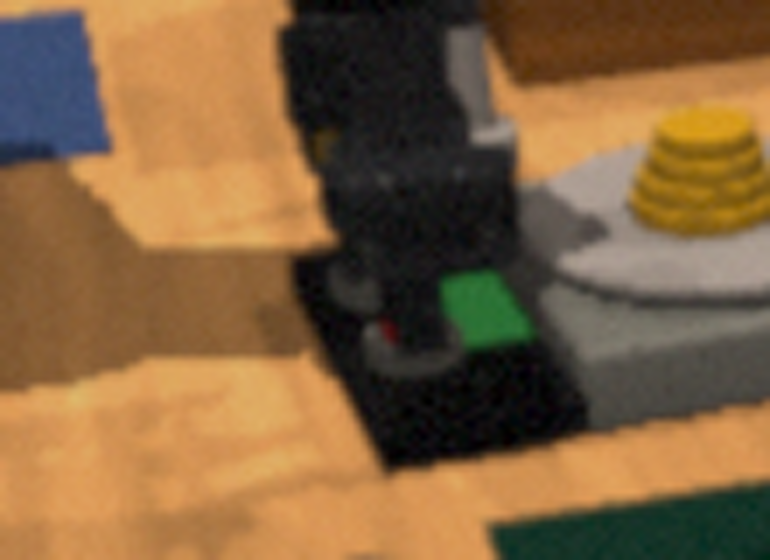

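The side crop shows a tidy four-step pile and the finger in the red button's ring. It pushes back 3.5 N at a reading of 0.0414, so the 0.0376 hard stop was a full press. Next the cups: hovering over the one at about (0.56, 0.067).

>>> play_rows(
  motion=[
    {"tx": 0,"ty": 0,"tz": -0.04,"twist": 0,"fingers": -0.455},
    {"tx": 0,"ty": 0,"tz": -0.055,"twist": 0,"fingers": 0},
    {"tx": 0,"ty": -0.02,"tz": -0.055,"twist": 0,"fingers": 1},
    {"tx": -0.02,"ty": -0.029,"tz": -0.045,"twist": 0,"fingers": 1},
    {"tx": -0.042,"ty": -0.03,"tz": 0,"twist": 0,"fingers": 1},
    {"tx": -0.042,"ty": -0.03,"tz": 0,"twist": 0,"fingers": 1},
    {"tx": -0.042,"ty": -0.025,"tz": 0,"twist": 0,"fingers": 1},
    {"tx": -0.042,"ty": -0.025,"tz": 0,"twist": 0,"fingers": 1},
    {"tx": 0,"ty": 0,"tz": 0,"twist": 0,"fingers": 1},
    {"tx": 0,"ty": 0,"tz": 0,"twist": 0,"fingers": 1},
  ],
)

```text
time_s: 45.02
eef_pos: [0.5587, 0.0673, 0.2356]
ee_rot: [[-1.0, -0.0, -0.002], [-0.0, 1.0, 0.0], [0.002, 0.0, -1.0]]
force: [0.5, 0.3, -0.5]
gripper_width: 0.0881
grasp_force: 0.0
```

```bash
cat >> h.py <<'E'
def wcup(name=None):
    im=grab_frame("wrist")
    if name: save(im,name)
    for r in regions_of("cup1_center","wrist"):
        if r["confidence"]<.3: continue
        ys,xs=np.nonzero(r["mask"])
        print("mask",round(r["confidence"],2),"rim fit z.058",ell("wrist",r["mask"],.058),"bbox",xs.min(),xs.max(),ys.min(),ys.max())
    for r in pinpoint("cup1_center","wrist"):
        if r["confidence"]>.3: print("pin",round(r["confidence"],2),np.round(at("wrist",r["xy"],.029),4))
E
python3 - <<'E'
from h import *
go(.56,.067,.05); wcup("w10")
E
```

```text
t 45.02 pos [0.5587 0.0673 0.2356] shift [-0.0016 -0.0003  0.1856] twist 0.0001 w 0.0881
```

View pics/w10.png

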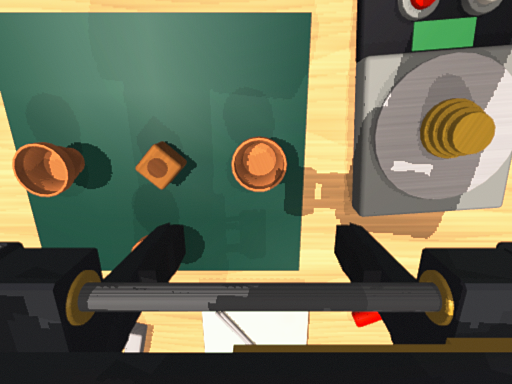

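The view shows the near cup rim at (259,164), the dap at (161,166), a second cup at (47,169) and the pile on the pan.

```bash
cat >> h.py <<'E'
def ccup(im,z=.058,cam="wrist",amin=300):
    h=cv2.cvtColor(im,cv2.COLOR_RGB2HSV).astype(int)
    m=((h[...,0]<14)&(h[...,1]>120)&(h[...,2]>70)).astype(np.uint8)
    m=cv2.morphologyEx(m,cv2.MORPH_OPEN,np.ones((3,3)))
    n,l,st,c=cv2.connectedComponentsWithStats(m)
    for i in range(1,n):
        if st[i,4]>amin: print("cup?",ell(cam,l==i,z),"pix",np.round(c[i]),st[i,:4])
E
python3 - <<'E'
from h import *
im=cv2.cvtColor(cv2.imread("pics/w10.png"),cv2.COLOR_BGR2RGB); ccup(im)
ccup(grab_frame("top"),.058,"top",150)
print(at("wrist",(259.5,164),.058))
E
```

```text
cup? (array([0.5565, 0.0673]), 63.7) pix [259. 165.] [233 140  54  50]
cup? (array([ 0.5581, -0.1835]), 88.4) pix [ 47. 168.] [ 13 142  72  55]
cup? (array([ 0.5638, -0.0596]), 39.6) pix [156. 168.] [139 158  29  25]
cup? (array([0.7744, 0.2208]), 44.7) pix [365. 317.] [352 311  30  16]
cup? (array([ 0.6835, -0.0733]), 68.3) pix [282. 123.] [271 109  27  27]
cup? (array([ 0.5619, -0.197 ]), 67.4) pix [337. 173.] [323 159  29  28]
cup? (array([ 0.5013, -0.3833]), 119.7) pix [406. 194.] [395 175  38  48]
[0.55406996 0.06750159 0.058     ]
```

```bash
python3 - <<'E'
from h import *
print(np.round(sense()["joint_pos"],1))
E
```

```text
[ -5.   22.8  79.3   0.   77.9 -95.1]
```

>>> play_rows(
  motion=[
    {"tx": 0.0035,"ty": 0,"tz": 0,"twist": 0.1745,"fingers": 1},
    {"tx": 0,"ty": 0,"tz": 0,"twist": 0.1745,"fingers": 1},
    {"tx": 0,"ty": 0,"tz": 0,"twist": 0.1745,"fingers": 1},
    {"tx": 0,"ty": 0,"tz": 0,"twist": 0.1745,"fingers": 1},
    {"tx": 0,"ty": 0,"tz": 0.03,"twist": 0.1745,"fingers": 1},
    {"tx": 0,"ty": 0,"tz": 0.035,"twist": 0.1745,"fingers": 1},
    {"tx": 0,"ty": 0,"tz": 0.04,"twist": 0.1745,"fingers": 1},
    {"tx": 0,"ty": 0,"tz": 0.04,"twist": 0.1745,"fingers": 1},
    {"tx": 0,"ty": 0,"tz": 0.03,"twist": 0.1748,"fingers": 1},
    {"tx": 0,"ty": 0,"tz": 0.0105,"twist": 0,"fingers": 1},
    {"tx": 0,"ty": 0,"tz": 0,"twist": 0,"fingers": 1},
    {"tx": 0,"ty": 0,"tz": 0,"twist": 0,"fingers": -1},
    {"tx": 0,"ty": 0,"tz": 0,"twist": 0,"fingers": -1},
    {"tx": 0,"ty": 0,"tz": 0,"twist": 0,"fingers": -1},
  ],
  newtons=6,
)

```text
time_s: 46.98
eef_pos: [0.5562, 0.067, 0.0514]
ee_rot: [[-0.001, 1.0, 0.001], [1.0, 0.001, -0.0], [-0.0, 0.001, -1.0]]
force: [-0.8, -0.5, 3.7]
gripper_width: 0.065
grasp_force: 6.0
```

>>> play_rows(
  motion=[
    {"tx": 0,"ty": 0,"tz": 0,"twist": 0,"fingers": 1},
    {"tx": 0,"ty": 0,"tz": 0,"twist": 0,"fingers": 1},
    {"tx": 0,"ty": 0,"tz": 0,"twist": -0.1745,"fingers": 1},
    {"tx": 0,"ty": 0,"tz": 0,"twist": -0.1745,"fingers": 1},
    {"tx": 0,"ty": 0,"tz": 0,"twist": -0.1745,"fingers": 1},
    {"tx": 0,"ty": 0,"tz": 0,"twist": -0.1745,"fingers": 1},
    {"tx": 0,"ty": 0,"tz": 0,"twist": -0.1745,"fingers": 1},
    {"tx": 0,"ty": 0,"tz": 0,"twist": -0.1745,"fingers": 1},
    {"tx": 0,"ty": 0,"tz": 0,"twist": -0.1745,"fingers": 1},
    {"tx": 0,"ty": 0,"tz": 0,"twist": -0.1745,"fingers": 1},
    {"tx": 0,"ty": 0,"tz": 0,"twist": -0.1748,"fingers": 1},
    {"tx": 0,"ty": 0,"tz": 0,"twist": 0,"fingers": 1},
    {"tx": 0,"ty": 0,"tz": 0,"twist": 0,"fingers": -1},
    {"tx": 0,"ty": 0,"tz": 0,"twist": 0,"fingers": -1},
    {"tx": 0,"ty": 0,"tz": 0,"twist": 0,"fingers": -1},
    {"tx": 0,"ty": 0,"tz": 0,"twist": 0,"fingers": -1},
  ],
  newtons=25,
)

```text
time_s: 48.98
eef_pos: [0.5559, 0.0669, 0.0507]
ee_rot: [[-1.0, 0.0, 0.0], [0.0, 1.0, -0.0], [-0.0, -0.0, -1.0]]
force: [-0.2, -1.3, 0.5]
gripper_width: 0.065
grasp_force: 25.0
```

>>> play_rows(
  motion=[
    {"tx": 0,"ty": 0,"tz": -0.04,"twist": 0,"fingers": -1},
    {"tx": 0,"ty": 0,"tz": -0.06,"twist": 0,"fingers": -1},
    {"tx": 0,"ty": 0,"tz": -0.06,"twist": 0,"fingers": -1},
    {"tx": 0,"ty": -0.03,"tz": -0.03,"twist": 0,"fingers": -1},
    {"tx": -0.003,"ty": -0.049,"tz": 0,"twist": 0,"fingers": -1},
    {"tx": -0.003,"ty": -0.049,"tz": 0,"twist": 0,"fingers": -1},
    {"tx": -0.003,"ty": -0.049,"tz": 0,"twist": 0,"fingers": -1},
    {"tx": -0.003,"ty": -0.049,"tz": 0,"twist": 0,"fingers": -1},
    {"tx": -0.003,"ty": -0.049,"tz": 0,"twist": 0,"fingers": -1},
    {"tx": -0.003,"ty": -0.049,"tz": 0,"twist": 0,"fingers": -1},
    {"tx": -0.003,"ty": -0.049,"tz": 0,"twist": 0,"fingers": -1},
    {"tx": -0.003,"ty": -0.049,"tz": 0,"twist": 0,"fingers": -1},
    {"tx": -0.005,"ty": -0.047,"tz": 0,"twist": 0,"fingers": -1},
    {"tx": 0,"ty": 0,"tz": 0,"twist": 0,"fingers": -1},
    {"tx": 0,"ty": 0,"tz": 0,"twist": 0,"fingers": -1},
  ],
)

```text
time_s: 50.85
eef_pos: [0.585, -0.4014, 0.2403]
ee_rot: [[-1.0, -0.0, -0.001], [-0.0, 1.0, 0.001], [0.001, 0.001, -1.0]]
force: [0.3, -0.6, -1.9]
gripper_width: 0.0657
grasp_force: 25.0
```

```bash
python3 - <<'E'
from h import *
im=grab_frame("wrist"); save(im,"w11"); go(.503,-.402,.066)
for f in(pinpoint,):
    for r in f("spot","wrist")[:2]: print(r["confidence"],r["xy"],at("wrist",r["xy"],.015))
for r in regions_of("spot","wrist")[:1]: print(ell("wrist",r["mask"],.015))
E
```

```text
t 50.9 pos [ 0.5851 -0.401   0.2408] shift [ 0.0821 -0.001   0.1748] twist 0.0007 w 0.0656
0.87 [256.6, 97.8] [ 0.50532014 -0.40480797  0.015     ]
(array([ 0.5058, -0.4034]), 127.7)
```

View pics/w11.png

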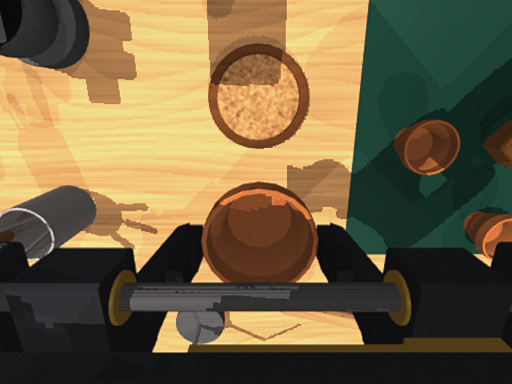

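The board is centred at (258,96), which gives (0.505, -0.404), and the cup is held upright. Placing it now.

>>> play_rows(
  motion=[
    {"tx": 0.04,"ty": -0.001,"tz": 0,"twist": 0,"fingers": -1},
    {"tx": 0.04,"ty": -0.002,"tz": 0,"twist": 0,"fingers": -1},
    {"tx": 0,"ty": 0,"tz": 0.055,"twist": 0,"fingers": -1},
    {"tx": 0,"ty": 0,"tz": 0.055,"twist": 0,"fingers": -1},
    {"tx": 0,"ty": 0,"tz": 0.04,"twist": 0,"fingers": -1},
    {"tx": 0,"ty": 0,"tz": 0.015,"twist": 0,"fingers": -1},
    {"tx": 0,"ty": 0,"tz": 0.007,"twist": 0,"fingers": -1},
    {"tx": 0,"ty": 0,"tz": 0,"twist": 0,"fingers": -1},
    {"tx": 0,"ty": 0,"tz": 0,"twist": 0,"fingers": -1},
  ],
)

```text
time_s: 52.12
eef_pos: [0.5054, -0.4055, 0.0702]
ee_rot: [[-1.0, -0.0, 0.002], [-0.0, 1.0, -0.002], [-0.002, -0.002, -1.0]]
force: [0.0, -0.1, -1.6]
gripper_width: 0.0655
grasp_force: 25.0
```

>>> play_rows(
  motion=[
    {"tx": 0,"ty": 0,"tz": 0.004,"twist": 0,"fingers": -1},
    {"tx": 0,"ty": 0,"tz": 0,"twist": 0,"fingers": -1},
    {"tx": 0,"ty": 0,"tz": 0,"twist": 0,"fingers": -1},
    {"tx": 0,"ty": 0,"tz": 0,"twist": 0,"fingers": -1},
  ],
)

```text
time_s: 52.62
eef_pos: [0.5053, -0.4055, 0.0657]
ee_rot: [[-1.0, 0.0, 0.001], [0.0, 1.0, -0.002], [-0.001, -0.002, -1.0]]
force: [0.1, -1.0, 5.3]
gripper_width: 0.0656
grasp_force: 25.0
```

>>> play_rows(
  motion=[
    {"tx": 0,"ty": 0,"tz": 0,"twist": 0,"fingers": 1},
    {"tx": 0,"ty": 0,"tz": 0,"twist": 0,"fingers": 1},
    {"tx": 0,"ty": 0,"tz": 0,"twist": 0,"fingers": 1},
    {"tx": 0,"ty": 0,"tz": -0.03,"twist": 0,"fingers": 1},
    {"tx": 0,"ty": 0,"tz": -0.055,"twist": 0,"fingers": 1},
    {"tx": 0,"ty": 0,"tz": -0.06,"twist": 0,"fingers": 1},
    {"tx": -0.006,"ty": 0.03,"tz": -0.025,"twist": 0,"fingers": 1},
    {"tx": -0.0125,"ty": 0.045,"tz": 0,"twist": 0,"fingers": 1},
    {"tx": -0.0125,"ty": 0.045,"tz": 0,"twist": 0,"fingers": 1},
    {"tx": -0.0125,"ty": 0.045,"tz": 0,"twist": 0,"fingers": 1},
    {"tx": -0.0125,"ty": 0.045,"tz": 0,"twist": 0,"fingers": 1},
    {"tx": 0,"ty": 0,"tz": 0,"twist": 0,"fingers": 1},
    {"tx": 0,"ty": 0,"tz": 0,"twist": 0,"fingers": 1},
  ],
)

```text
time_s: 54.25
eef_pos: [0.5608, -0.1955, 0.2347]
ee_rot: [[-1.0, 0.0, -0.0], [0.0, 1.0, -0.0], [0.0, -0.0, -1.0]]
force: [1.0, 0.0, -0.3]
gripper_width: 0.0881
grasp_force: 0.0
```

```bash
python3 - <<'E'
from h import *
im=grab_frame("wrist"); save(im,"w12"); go(.561,-.195,.0505); ccup(im)
t=grab_frame("top")
for c,st in blobs(t,"brass"): print("brass",c,st[2:])
E
```

```text
t 54.3 pos [ 0.5607 -0.196   0.2346] shift [-0.0004  0.001   0.1841] twist -0.001 w 0.0881
cup? (array([ 0.5022, -0.3751]), 112.7) pix [115. 112.] [ 59  64  91 102]
cup? (array([ 0.5048, -0.4063]), 84.1) pix [ 69. 118.] [36 84 75 65]
cup? (array([ 0.5609, -0.1973]), 67.0) pix [259. 168.] [232 141  55  55]
cup? (array([ 0.5609, -0.0693]), 39.5) pix [365. 168.] [352 156  30  27]
cup? (array([ 0.6777, -0.0914]), 74.4) pix [334. 257.] [326 231  21  48]
brass [15.6578332  29.79501169] [  34   46 1283]
brass [128.40394089 193.05090312] [ 28  27 609]
```

>>> play_rows(
  motion=[
    {"tx": 0,"ty": -0.0015,"tz": 0,"twist": 0.1745,"fingers": 1},
    {"tx": 0,"ty": 0,"tz": 0,"twist": 0.1745,"fingers": 1},
    {"tx": 0,"ty": 0,"tz": 0,"twist": 0.1745,"fingers": 1},
    {"tx": 0,"ty": 0,"tz": 0,"twist": 0.1745,"fingers": 1},
    {"tx": 0,"ty": 0,"tz": 0.03,"twist": 0.1745,"fingers": 1},
    {"tx": 0,"ty": 0,"tz": 0.035,"twist": 0.1745,"fingers": 1},
    {"tx": 0,"ty": 0,"tz": 0.04,"twist": 0.1745,"fingers": 1},
    {"tx": 0,"ty": 0,"tz": 0.04,"twist": 0.1745,"fingers": 1},
    {"tx": 0,"ty": 0,"tz": 0.03,"twist": 0.1748,"fingers": 1},
    {"tx": 0,"ty": 0,"tz": 0.009,"twist": 0,"fingers": 1},
    {"tx": 0,"ty": 0,"tz": 0,"twist": 0,"fingers": 1},
    {"tx": 0,"ty": 0,"tz": 0,"twist": 0,"fingers": -1},
    {"tx": 0,"ty": 0,"tz": 0,"twist": 0,"fingers": -1},
    {"tx": 0,"ty": 0,"tz": 0,"twist": 0,"fingers": -1},
  ],
  newtons=6,
)

```text
time_s: 56.1
eef_pos: [0.5614, -0.1967, 0.0516]
ee_rot: [[-0.0, 1.0, 0.002], [1.0, 0.0, -0.001], [-0.001, 0.002, -1.0]]
force: [1.3, 0.6, 2.4]
gripper_width: 0.0656
grasp_force: 6.0
```

>>> play_rows(
  motion=[
    {"tx": 0,"ty": 0,"tz": 0,"twist": 0,"fingers": 1},
    {"tx": 0,"ty": 0,"tz": 0,"twist": 0,"fingers": 1},
    {"tx": 0,"ty": 0,"tz": 0,"twist": -0.1745,"fingers": 1},
    {"tx": 0,"ty": 0,"tz": 0,"twist": -0.1745,"fingers": 1},
    {"tx": 0,"ty": 0,"tz": 0,"twist": -0.1745,"fingers": 1},
    {"tx": 0,"ty": 0,"tz": 0,"twist": -0.1745,"fingers": 1},
    {"tx": 0,"ty": 0,"tz": 0,"twist": -0.1745,"fingers": 1},
    {"tx": 0,"ty": 0,"tz": 0,"twist": -0.1745,"fingers": 1},
    {"tx": 0,"ty": 0,"tz": 0,"twist": -0.1745,"fingers": 1},
    {"tx": 0,"ty": 0,"tz": 0,"twist": -0.1745,"fingers": 1},
    {"tx": 0,"ty": 0,"tz": 0,"twist": -0.1748,"fingers": 1},
    {"tx": 0,"ty": 0,"tz": 0,"twist": 0,"fingers": 1},
    {"tx": 0,"ty": 0,"tz": 0,"twist": 0,"fingers": -1},
    {"tx": 0,"ty": 0,"tz": 0,"twist": 0,"fingers": -1},
    {"tx": 0,"ty": 0,"tz": 0,"twist": 0,"fingers": -1},
    {"tx": 0,"ty": 0,"tz": 0,"twist": 0,"fingers": -1},
  ],
  newtons=25,
)

```text
time_s: 58.1
eef_pos: [0.5609, -0.1965, 0.0507]
ee_rot: [[-1.0, 0.0, -0.0], [0.0, 1.0, 0.0], [0.0, 0.0, -1.0]]
force: [1.6, 0.1, -0.9]
gripper_width: 0.0653
grasp_force: 25.0
```

>>> play_rows(
  motion=[
    {"tx": 0,"ty": 0,"tz": -0.04,"twist": 0,"fingers": -1},
    {"tx": 0,"ty": 0,"tz": -0.06,"twist": 0,"fingers": -1},
    {"tx": 0,"ty": 0,"tz": -0.06,"twist": 0,"fingers": -1},
    {"tx": -0.004,"ty": -0.028,"tz": -0.03,"twist": 0,"fingers": -1},
    {"tx": -0.005,"ty": -0.045,"tz": 0,"twist": 0,"fingers": -1},
    {"tx": -0.005,"ty": -0.045,"tz": 0,"twist": 0,"fingers": -1},
    {"tx": -0.005,"ty": -0.045,"tz": 0,"twist": 0,"fingers": -1},
    {"tx": -0.005,"ty": -0.045,"tz": 0,"twist": 0,"fingers": -1},
    {"tx": 0,"ty": 0,"tz": 0,"twist": 0,"fingers": -1},
    {"tx": 0,"ty": 0,"tz": 0,"twist": 0,"fingers": -1},
  ],
)

```text
time_s: 59.35
eef_pos: [0.5849, -0.4038, 0.2403]
ee_rot: [[-1.0, -0.0, -0.001], [-0.0, 1.0, 0.001], [0.001, 0.001, -1.0]]
force: [-0.4, 0.3, -0.6]
gripper_width: 0.0653
grasp_force: 25.0
```

```bash
cat >> h.py <<'E'
def rim(im,p,z,d=66,cam="wrist"):
    "refine rim centre: maximise edge gradient along projected circle of dia d mm at height z"
    g=cv2.GaussianBlur(cv2.cvtColor(im,cv2.COLOR_RGB2GRAY),(3,3),0).astype(np.float32)
    G=np.hypot(cv2.Sobel(g,cv2.CV_32F,1,0),cv2.Sobel(g,cv2.CV_32F,0,1)); a=np.linspace(0,2*np.pi,90); best=[]
    c=np.c_[np.cos(a),np.sin(a)]*d/2000
    for dx in np.arange(-.012,.0121,.001):
        for dy in np.arange(-.012,.0121,.001):
            q=proj(cam,np.c_[c+[p[0]+dx,p[1]+dy],np.full(90,z)]).astype(np.float32)
            v=cv2.remap(G,q[:,:1],q[:,1:],cv2.INTER_LINEAR); best.append((float(v.mean()),round(p[0]+dx,4),round(p[1]+dy,4)))
    best.sort(reverse=True); print("rim",best[:4])
E
python3 - <<'E'
from h import *
im=grab_frame("wrist"); save(im,"w13"); go(.5053,-.4052,.0877); rim(im,(.505,-.405),.073)
E
```

```text
t 59.4 pos [ 0.5851 -0.4034  0.2408] shift [ 0.0798 -0.0018  0.1531] twist 0.0008 w 0.0655
rim [(131.36807250976562, np.float64(0.503), np.float64(-0.403)), (129.92410278320312, np.float64(0.502), np.float64(-0.404)), (127.37386322021484, np.float64(0.502), np.float64(-0.403)), (121.28679656982422, np.float64(0.503), np.float64(-0.404))]
```

View pics/w13.png

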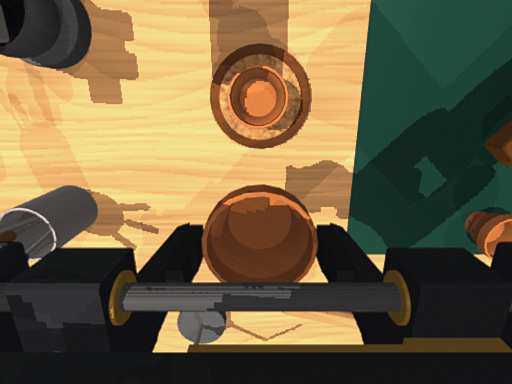

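The nest base stands upright at (261,97) inside the board ring. I lower the second cup into it.

>>> play_rows(
  motion=[
    {"tx": 0.04,"ty": 0,"tz": 0,"twist": 0,"fingers": -1},
    {"tx": 0.0402,"ty": -0.0015,"tz": 0,"twist": 0,"fingers": -1},
    {"tx": 0,"ty": 0,"tz": 0.05,"twist": 0,"fingers": -1},
    {"tx": 0,"ty": 0,"tz": 0.05,"twist": 0,"fingers": -1},
    {"tx": 0,"ty": 0,"tz": 0.03,"twist": 0,"fingers": -1},
    {"tx": 0,"ty": 0,"tz": 0.012,"twist": 0,"fingers": -1},
    {"tx": 0,"ty": 0,"tz": 0.005,"twist": 0,"fingers": -1},
    {"tx": 0,"ty": 0,"tz": 0,"twist": 0,"fingers": -1},
    {"tx": 0,"ty": 0,"tz": 0,"twist": 0,"fingers": -1},
  ],
)

```text
time_s: 60.52
eef_pos: [0.5051, -0.4063, 0.0949]
ee_rot: [[-1.0, -0.0, 0.001], [-0.0, 1.0, -0.001], [-0.001, -0.001, -1.0]]
force: [-0.9, -0.7, -2.1]
gripper_width: 0.0653
grasp_force: 25.0
```

>>> play_rows(
  motion=[
    {"tx": 0,"ty": 0.001,"tz": 0.004,"twist": 0,"fingers": -1},
    {"tx": 0,"ty": 0,"tz": 0.003,"twist": 0,"fingers": -1},
    {"tx": 0,"ty": 0,"tz": 0,"twist": 0,"fingers": -1},
    {"tx": 0,"ty": 0,"tz": 0,"twist": 0,"fingers": -1},
  ],
)

```text
time_s: 61.02
eef_pos: [0.5049, -0.405, 0.0877]
ee_rot: [[-1.0, -0.0, 0.001], [-0.0, 1.0, -0.0], [-0.001, -0.0, -1.0]]
force: [-1.0, 1.8, 5.2]
gripper_width: 0.0654
grasp_force: 25.0
```

>>> play_rows(
  motion=[
    {"tx": 0,"ty": 0,"tz": 0,"twist": 0,"fingers": 1},
    {"tx": 0,"ty": 0,"tz": 0,"twist": 0,"fingers": 1},
    {"tx": 0,"ty": 0,"tz": 0,"twist": 0,"fingers": 1},
    {"tx": 0,"ty": 0,"tz": -0.03,"twist": 0,"fingers": 1},
    {"tx": 0,"ty": 0,"tz": -0.055,"twist": 0,"fingers": 1},
    {"tx": 0,"ty": 0,"tz": -0.06,"twist": 0,"fingers": 1},
    {"tx": -0.018,"ty": 0.038,"tz": 0,"twist": 0,"fingers": 1},
    {"tx": -0.023,"ty": 0.042,"tz": 0,"twist": 0,"fingers": 1},
    {"tx": -0.023,"ty": 0.042,"tz": 0,"twist": 0,"fingers": 1},
    {"tx": -0.023,"ty": 0.042,"tz": 0,"twist": 0,"fingers": 1},
    {"tx": -0.023,"ty": 0.042,"tz": 0,"twist": 0,"fingers": 1},
    {"tx": -0.023,"ty": 0.042,"tz": 0,"twist": 0,"fingers": 1},
    {"tx": -0.023,"ty": 0.042,"tz": 0,"twist": 0,"fingers": 1},
    {"tx": -0.022,"ty": 0.042,"tz": 0,"twist": 0,"fingers": 1},
    {"tx": 0,"ty": 0,"tz": 0,"twist": 0,"fingers": 1},
    {"tx": 0,"ty": 0,"tz": 0,"twist": 0,"fingers": 1},
  ],
)

```text
time_s: 63.02
eef_pos: [0.6825, -0.0737, 0.2315]
ee_rot: [[-1.0, 0.0, -0.0], [0.0, 1.0, -0.0], [0.0, -0.0, -1.0]]
force: [-0.4, -0.2, -0.5]
gripper_width: 0.0882
grasp_force: 0.0
```

```bash
python3 - <<'E'
from h import *
im=grab_frame("wrist"); save(im,"w14"); go(.6835,-.0733,.0505); ccup(im); rim(im,(.6835,-.0733),.058)
t=grab_frame("top")
for c,st in blobs(t,"brass"): print("brass",c,st[2:])
print(np.round(sense()["joint_pos"],1))
E
```

```text
t 63.08 pos [ 0.6824 -0.0741  0.2317] shift [-0.0012  0.0009  0.1812] twist -0.0011 w 0.088
cup? (array([ 0.5415, -0.3274]), 76.0) pix [19. 36.] [ 0  0 31 69]
cup? (array([ 0.5666, -0.0665]), 29.8) pix [267.  61.] [253  48  28  28]
cup? (array([ 0.6838, -0.0741]), 67.1) pix [260. 169.] [233 142  56  55]
cup? (array([0.7795, 0.2127]), 69.5) pix [488. 240.] [456 228  56  21]
rim [(227.25674438476562, np.float64(0.6845), np.float64(-0.0733)), (224.74044799804688, np.float64(0.6845), np.float64(-0.0743)), (217.38563537597656, np.float64(0.6855), np.float64(-0.0733)), (210.07704162597656, np.float64(0.6855), np.float64(-0.0743))]
brass [11.32008593 28.1783029 ] [ 25  40 931]
brass [128.32682927 193.04552846] [ 28  27 615]
[ -16.    39.9   52.9   -0.    87.2 -105.9]
```

Cup at (0.684, -0.074). Same two-way centring grip.

>>> play_rows(
  motion=[
    {"tx": -0.0015,"ty": 0,"tz": 0,"twist": 0.1745,"fingers": 1},
    {"tx": 0,"ty": 0,"tz": 0,"twist": 0.1745,"fingers": 1},
    {"tx": 0,"ty": 0,"tz": 0,"twist": 0.1745,"fingers": 1},
    {"tx": 0,"ty": 0,"tz": 0,"twist": 0.1745,"fingers": 1},
    {"tx": 0,"ty": 0,"tz": 0.03,"twist": 0.1745,"fingers": 1},
    {"tx": 0,"ty": 0,"tz": 0.035,"twist": 0.1745,"fingers": 1},
    {"tx": 0,"ty": 0,"tz": 0.04,"twist": 0.1745,"fingers": 1},
    {"tx": 0,"ty": 0,"tz": 0.04,"twist": 0.1745,"fingers": 1},
    {"tx": 0,"ty": 0,"tz": 0.026,"twist": 0.1748,"fingers": 1},
    {"tx": 0,"ty": 0,"tz": 0.01,"twist": 0,"fingers": 1},
    {"tx": 0,"ty": 0,"tz": 0,"twist": 0,"fingers": 1},
    {"tx": 0,"ty": 0,"tz": 0,"twist": 0,"fingers": -1},
    {"tx": 0,"ty": 0,"tz": 0,"twist": 0,"fingers": -1},
    {"tx": 0,"ty": 0,"tz": 0,"twist": 0,"fingers": -1},
  ],
  newtons=6,
)

```text
time_s: 64.88
eef_pos: [0.6846, -0.0731, 0.0516]
ee_rot: [[-0.001, 1.0, 0.002], [1.0, 0.001, -0.0], [-0.0, 0.002, -1.0]]
force: [0.9, -0.6, 2.1]
gripper_width: 0.0646
grasp_force: 6.0
```

>>> play_rows(
  motion=[
    {"tx": 0,"ty": 0,"tz": 0,"twist": 0,"fingers": 1},
    {"tx": 0,"ty": 0,"tz": 0,"twist": 0,"fingers": 1},
    {"tx": 0,"ty": 0,"tz": 0,"twist": -0.1745,"fingers": 1},
    {"tx": 0,"ty": 0,"tz": 0,"twist": -0.1745,"fingers": 1},
    {"tx": 0,"ty": 0,"tz": 0,"twist": -0.1745,"fingers": 1},
    {"tx": 0,"ty": 0,"tz": 0,"twist": -0.1745,"fingers": 1},
    {"tx": 0,"ty": 0,"tz": 0,"twist": -0.1745,"fingers": 1},
    {"tx": 0,"ty": 0,"tz": 0,"twist": -0.1745,"fingers": 1},
    {"tx": 0,"ty": 0,"tz": 0,"twist": -0.1745,"fingers": 1},
    {"tx": 0,"ty": 0,"tz": 0,"twist": -0.1745,"fingers": 1},
    {"tx": 0,"ty": 0,"tz": 0,"twist": -0.1748,"fingers": 1},
    {"tx": 0,"ty": 0,"tz": 0,"twist": 0,"fingers": 1},
    {"tx": 0,"ty": 0,"tz": 0,"twist": 0,"fingers": -1},
    {"tx": 0,"ty": 0,"tz": 0,"twist": 0,"fingers": -1},
    {"tx": 0,"ty": 0,"tz": 0,"twist": 0,"fingers": -1},
    {"tx": 0,"ty": 0,"tz": 0,"twist": 0,"fingers": -1},
  ],
  newtons=25,
)

```text
time_s: 66.88
eef_pos: [0.6842, -0.0729, 0.0507]
ee_rot: [[-1.0, 0.0, -0.0], [0.0, 1.0, 0.0], [0.0, 0.0, -1.0]]
force: [-0.3, 0.2, -0.6]
gripper_width: 0.0655
grasp_force: 25.0
```

>>> play_rows(
  motion=[
    {"tx": 0,"ty": 0,"tz": -0.04,"twist": 0,"fingers": -1},
    {"tx": 0,"ty": 0,"tz": -0.06,"twist": 0,"fingers": -1},
    {"tx": 0,"ty": 0,"tz": -0.06,"twist": 0,"fingers": -1},
    {"tx": 0.011,"ty": -0.038,"tz": -0.03,"twist": 0,"fingers": -1},
    {"tx": 0.024,"ty": -0.042,"tz": 0,"twist": 0,"fingers": -1},
    {"tx": 0.024,"ty": -0.042,"tz": 0,"twist": 0,"fingers": -1},
    {"tx": 0.024,"ty": -0.042,"tz": 0,"twist": 0,"fingers": -1},
    {"tx": 0.024,"ty": -0.042,"tz": 0,"twist": 0,"fingers": -1},
    {"tx": 0.024,"ty": -0.042,"tz": 0,"twist": 0,"fingers": -1},
    {"tx": 0.024,"ty": -0.042,"tz": 0,"twist": 0,"fingers": -1},
    {"tx": 0.024,"ty": -0.042,"tz": 0,"twist": 0,"fingers": -1},
    {"tx": 0,"ty": 0,"tz": 0,"twist": 0,"fingers": -1},
    {"tx": 0,"ty": 0,"tz": 0,"twist": 0,"fingers": -1},
    {"tx": 0,"ty": 0,"tz": 0,"twist": 0,"fingers": -1},
  ],
)

```text
time_s: 68.62
eef_pos: [0.5059, -0.404, 0.2408]
ee_rot: [[-1.0, -0.001, 0.0], [-0.001, 1.0, 0.0], [-0.0, 0.0, -1.0]]
force: [0.7, -0.6, -1.4]
gripper_width: 0.0657
grasp_force: 25.0
```

>>> play_rows(
  motion=[
    {"tx": 0.001,"ty": -0.001,"tz": 0.04,"twist": 0,"fingers": -1},
    {"tx": 0,"ty": 0,"tz": 0.045,"twist": 0,"fingers": -1},
    {"tx": 0,"ty": 0,"tz": 0.025,"twist": 0,"fingers": -1},
    {"tx": 0,"ty": 0,"tz": 0.014,"twist": 0,"fingers": -1},
    {"tx": 0,"ty": 0,"tz": 0,"twist": 0,"fingers": -1},
    {"tx": 0,"ty": 0,"tz": 0,"twist": 0,"fingers": -1},
  ],
)

```text
time_s: 69.38
eef_pos: [0.5048, -0.4063, 0.1182]
ee_rot: [[-1.0, -0.0, 0.001], [-0.0, 1.0, -0.002], [-0.001, -0.002, -1.0]]
force: [-0.4, -0.2, -2.1]
gripper_width: 0.0657
grasp_force: 25.0
```

>>> play_rows(
  motion=[
    {"tx": 0,"ty": 0,"tz": 0.004,"twist": 0,"fingers": -1},
    {"tx": 0,"ty": 0,"tz": 0.003,"twist": 0,"fingers": -1},
    {"tx": 0,"ty": 0,"tz": 0,"twist": 0,"fingers": -1},
    {"tx": 0,"ty": 0,"tz": 0,"twist": 0,"fingers": -1},
  ],
)

```text
time_s: 69.88
eef_pos: [0.5042, -0.406, 0.1098]
ee_rot: [[-1.0, 0.0, -0.0], [0.0, 1.0, 0.0], [0.0, 0.0, -1.0]]
force: [-1.1, -0.5, -0.9]
gripper_width: 0.0655
grasp_force: 25.0
```

>>> play_rows(
  motion=[
    {"tx": 0,"ty": 0,"tz": 0.001,"twist": 0,"fingers": -1},
    {"tx": 0,"ty": 0,"tz": 0,"twist": 0,"fingers": -1},
    {"tx": 0,"ty": 0,"tz": 0,"twist": 0,"fingers": 1},
    {"tx": 0,"ty": 0,"tz": 0,"twist": 0,"fingers": 1},
    {"tx": 0,"ty": 0,"tz": 0,"twist": 0,"fingers": 1},
    {"tx": 0,"ty": 0,"tz": -0.03,"twist": 0,"fingers": 1},
    {"tx": 0,"ty": 0,"tz": -0.055,"twist": 0,"fingers": 1},
    {"tx": 0,"ty": 0,"tz": -0.055,"twist": 0,"fingers": 1},
    {"tx": 0.04,"ty": 0.04,"tz": 0,"twist": 0,"fingers": 1},
    {"tx": 0.04,"ty": 0.04,"tz": 0,"twist": 0,"fingers": 1},
    {"tx": 0.03,"ty": 0.05,"tz": 0,"twist": 0,"fingers": 1},
    {"tx": 0,"ty": 0.055,"tz": 0,"twist": 0,"fingers": 1},
    {"tx": 0,"ty": 0.055,"tz": 0,"twist": 0,"fingers": 1},
    {"tx": 0,"ty": 0,"tz": 0,"twist": 0,"fingers": 1},
  ],
)

```text
time_s: 71.62
eef_pos: [0.3941, -0.1636, 0.2492]
ee_rot: [[-1.0, -0.004, 0.001], [-0.004, 1.0, -0.0], [-0.001, -0.0, -1.0]]
force: [0.3, -0.1, 0.0]
gripper_width: 0.0881
grasp_force: 0.0
```

```bash
python3 - <<'E'
from h import *
im=grab_frame("side")
def crop(p,w,h,f):
    m=proj("side",[p])[0].astype(int); y0=max(0,min(383-h,m[1]-h//2));x0=max(0,min(511-w,m[0]-w//2)); return cv2.resize(im[y0:y0+h,x0:x0+w],None,fx=f,fy=f,interpolation=cv2.INTER_CUBIC)
a=crop([.505,-.404,.06],100,120,4);b=crop([.512,.288,.07],100,120,4)
save(np.hstack([a,b]),"fin")
t=grab_frame("top"); ccup(t,.102,"top",150)
for c,st in blobs(t,"brass"): print("brass",c,st[2:],at("top",c,.077))
E
```

```text
cup? (array([0.7703, 0.2296]), 71.4) pix [153.  80.] [138  71  31  20]
cup? (array([ 0.5177, -0.3893]), 114.8) pix [433. 193.] [404 175  51  37]
brass [15.69242658 29.97063369] [  34   46 1294] [0.91242985 0.57774977 0.077     ]
brass [128.39538715 193.09060956] [ 28  27 607] [0.51075512 0.28060861 0.077     ]
```

View pics/fin.png

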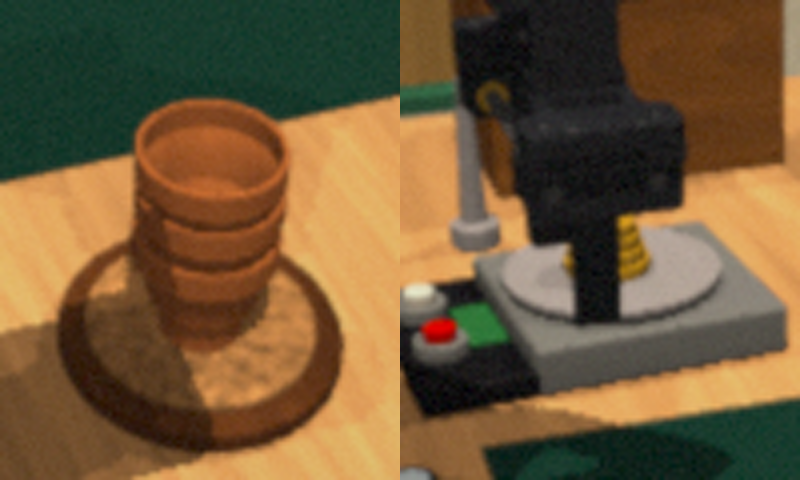

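The three cups are nested evenly on the board at (210,220), and the pile is unchanged on the pan. Handing in.

```bash
python3 -c "
from bench import *
print(sign_off())"
```

```text
the job is handed in; nothing more can be done
None
```

The job is handed in (verdict not shown): zero and record were pressed, the four-blank pile is centred on the pan and the three cups are nested on the board. I viewed 16 pictures, two over the limit of 14.

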